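Stack a post assembly on the welding fixture's locating pins

ROBOT

A 7-joint arm with a two-finger parallel gripper is mounted at the origin on the work surface. World frame = base frame: x ahead of the robot, y to its left, z up, the work surface at z = 0. Lengths are in m, angles in rad, forces in N, time in s.
With the tool pointing down it reaches from about 0.4 to 0.85 m from the base axis. Payload 10.4 kg.
Tool frame: the origin (TCP) lies midway between the tips of the shut fingers; the grasp point (between the pads) lies 19 mm behind it; z points along the fingers, x is the direction in which the jaws open and shut, and the axes are right-handed (so a half turn about z gives the same grasp; the last joint's range is limited). The gripper opens to 85 mm and grips with 20 to 120 N. Pads are 22 mm wide; open, the fingers measure 114 mm over their backs; the gripper's body (76 mm by 85 mm) begins 54 mm behind the grasp point. The pads swing forward as they close: fully open they stand 13 mm farther back than shut.
Start: joints at [-1.252, 0.332, -0.065, 1.46, 0.022, 1.35, -0.088], TCP at [0.209, 0.589, 0.194] pointing down, gripper open.
Joint ranges: [-2.6, 2.6], [-0.5, 2.12], [-1.47, 1.34], [0.16, 2.42], [-1.27, 4.41], [0.06, 2.06], [-2.6, 2.6]. Speed limits (rad/s): [2.22, 2.22, 2.79, 2.79, 3.14, 3.14, 3.14].

INTERFACE

Orientations are given as a unit quaternion [x, y, z, w].
In Python, from workcell import telemetry, eyes, order gives the robot as it stands.
- The arm moves only by the tool servo_tool, never from a script. Its argument "deltas" is a list of rows, each a list of 3 entries, a list of its own where there are three numbers: the shift along the tool's x, y, z in cm, then the turn about the tool's z in rad, then the finger opening in cm, from 0 to 8.54. A call has 1 to 12 rows; each row shifts and turns the pose as measured when the row begins, along the tool's axes as they then stand; what a row does not reach is not made up. A row lasts 1/12 s, in which the tool goes at most 41.7 mm and 7.16 degrees, less where a joint would pass 70% of its speed; a pose out of reach is approached as far as the arm can. A call is refused whole if a number of a shift passes 4.17 or a number of a turn 0.125, either way. A call with a gripper value outside its range is refused whole. The fingers move at their own pace and stop on an object; "force" is the grip in N (left out, the last holds). Time passes only in rows, so rows that do not move let the fingers close. It gives the time, the measured TCP pose, the force and the opening at its end, in the units of the state.
- telemetry.get_obs(): the state, without advancing time (a new reading comes with each control period).
- eyes.camera(name): name is "side" or "top"; returns (picture, depth): 480x640x3 uint8, blue, green, red; 480x640 float32, m along the optical axis (not along the pixel's ray), 0 where there is no reading.
- eyes.calibration(name): a dict with "fx", "fy", "cx", "cy" (pixels), "rvec" (rotation vector, rad) and "tvec" (3), from world to camera coordinates, as OpenCV has them. Camera axes: x right, y down, z forward; pixel columns grow to the right and rows downward; lengths in m; the calibration is good to about 2 mm. A picture is of the moment at which its call begins. calibration takes no time and is no camera call.
- order.hand_in(): hands the job in, once; it reports no verdict.
The state is a dict: "clock": time; "joint_pos": joint angles; "joint_velocities": joint speeds; "tau": joint torques, N m; "position": TCP position; "ee_rot": TCP orientation; "ft_force": force on the tool from outside, world axes, zero at the start; "torque": the same for the moment, N m; "grip_width": opening from 0.0 (shut) to 1.0 (fully open).
Only numpy, scipy, OpenCV 4.12 (cv2) and the standard library are available. Lean on these libraries where they do the work, as an engineer would, in place of code of your own. Each camera call takes 0.05 s, during which the arm holds its last target. There are 200 camera calls.

TASK

Set up the post assembly on the blue welding fixture: lower the aluminium post plate over both locating pins until it lies flat on the block, then thread onto its upright post the wide collar first, the narrow collar on top of it, and last the end cap (closed side up). Lower each piece right down in the gripper before letting go, rather than dropping it, so that each sits flat on the one below, and leave the hammer, spray can and magnetic square where they are.

Things in the scene. Friction and masses are not known exactly. Their poses are not given: they have to be found in the camera images.
- fixture_seat (a point): Fixed blue steel block 160 x 90 x 25 mm high; the point is the middle of its top face, midway between two pins. x runs along its length through both pins, z up. Round pin (12 mm diameter) at x = -50 mm, diamond pin (12 mm along y, 8 mm along x) at x = +50 mm; both 12 mm high, the last 5 mm tapering to half size. Place and yaw vary.
- plate_mid (a point): Loose aluminium plate 140 x 64 x 12 mm, 0.41 kg, with a 22 x 22 mm square steel post rising 56 mm from the middle of its top (last 4 mm: 18 mm wide): grip it there. Point: on the post's axis, 34 mm above the plate's underside. x along the plate, z up; post flats face x and y. Two 13.6 mm holes at x = -50, +50 mm; fits the pins either way round. Seated: flat on the block, pins flush.
- wide_mid (a point): Wide collar: loose flat steel ring, outer diameter 64 mm, bore 38 mm, 20 mm high, about 0.32 kg, bore upward. This point is its centre, 10 mm above its underside; z is its axis. Goes first over the post, onto the plate.
- narrow_mid (a point): Narrow collar: loose steel ring, outer diameter 50 mm, bore 38 mm (thin wall), 26 mm high, about 0.16 kg, bore upward. This point is its centre, 13 mm above its underside; z is its axis. Goes second, onto the wide collar.
- cap_mid (a point): End cap: loose steel cup standing mouth down, closed flat top with a small dark dot, outer diameter 50 mm, 28 mm high, about 0.22 kg; bore 38 mm, 22 mm deep from below. Point: its centre, 14 mm above its rim; z is its axis, up. Goes last: its rim sits on the narrow collar, the post's top 10 mm inside it.
- hammer_mid (a point): Hammer lying crosswise on the table, 280 mm long, beyond the work; to be left alone. The point is in its handle.
- spray_mid (a point): Yellow spray can, 54 mm diameter, 150 mm high, standing at the right; to be left alone. The point is its centre, 75 mm up.
- magnet_mid (a point): Red magnetic welding square, about 70 mm across and 18 mm high, lying flat; to be left alone. The point is its middle, 9 mm up.
Not all that is in view belongs to the job. What is shaped like the part that bears plate_mid but red or turquoise is not meant.

How it is judged:
By the outcome, as a careful person would: the job done as asked, in the order asked, and still so for the second after the job is handed in, with the robot touching nothing.
It also fails if it takes over 128 s, if anything falls off the work surface, if the arm or the gripper's body presses on something with over 40 N, if the wrist force passes 120 N, or if a joint passes its speed limit or range.

## Working session

There is one attempt and no reset: what is moved stays moved. The work goes in short steps, Python scripts to look and compute and a tool call to move; the robot and the scene stay as the last step left them, time stands still between calls to the robot, and variables do not carry over. Pictures are saved under pics/ and viewed, about 12 in all and at most 16, crops included, and the job is handed in when it is done.

Besides the shell and the picture viewer there is one more tool, called after "Emit:" by a JSON object that holds its "api" and its "payload". servo_tool: Moves the arm, as the interface text tells. Its arguments: {"type":"object","properties":{"deltas":{"type":"array"},"force":{"type":"number"}},"required":["deltas"]}

```bash
ls; mkdir -p pics
cat > h.py <<'E'
import numpy as np, cv2, sys
sys.path.insert(0,'.')
from workcell import telemetry, eyes, order
from scipy.spatial.transform import Rotation as R
def cal(n):
    c=eyes.calibration(n); Rm=cv2.Rodrigues(np.array(c['rvec'],float))[0]; return c,Rm,np.array(c['tvec'],float).ravel()
def onplane(n,u,v,z):
    c,Rm,t=cal(n); d=Rm.T@np.array([(u-c['cx'])/c['fx'],(v-c['cy'])/c['fy'],1]); o=-Rm.T@t
    return o+d*(z-o[2])/d[2]
def proj(n,p):
    c,Rm,t=cal(n); q=Rm@np.array(p)+t; return c['fx']*q[0]/q[2]+c['cx'],c['fy']*q[1]/q[2]+c['cy']
def cloud(n,dep):
    c,Rm,t=cal(n); v,u=np.mgrid[:480,:640]
    P=np.stack([(u-c['cx'])/c['fx']*dep,(v-c['cy'])/c['fy']*dep,dep],-1)
    W=(P-t)@Rm; W[dep<=0]=np.nan; return W
def st():
    s=telemetry.get_obs(); r=R.from_quat(s['ee_rot']); m=r.as_matrix()
    print('t',round(s['clock'],2),'p',np.round(s['position'],4),'xaxis',np.round(m[:,0],3),'z',np.round(m[:,2],3),'F',np.round(s['ft_force'],1),'g',round(s['grip_width'],3),'j',np.round(s['joint_pos'],2)); return s,m
def todelta(target,yaw=None):
    s,m=st(); d=m.T@(np.array(target)-s['position'])*100; print('delta cm',np.round(d,2)); return d
E
python3 - <<'E'
from h import *
st()
for n in('top','side'):
    i,d=eyes.camera(n); cv2.imwrite(f'pics/{n}0.png',i); np.save(f'{n}0.npy',d)
    c,Rm,t=cal(n); print(n,c['fx'],c['cx'],c['cy'],'pos',-Rm.T@t, 'fwd',Rm[2], (d>0).mean())
E
```

```text
pics
t 0.0 p [0.2094 0.5884 0.1929] xaxis [ 0.335  0.942 -0.001] z [-0.    -0.001 -1.   ] F [-0.2 -0.  -0.5] g 1.001 j [-1.25  0.33 -0.06  1.46  0.02  1.35 -0.09]
top 437.07250572376745 321.2803366927987 235.55068600354932 pos [0.4932022  0.04804271 1.2632407 ] fwd [ 0.08330239 -0.02497376 -0.99621133] 0.9960807291666667
side 445.44230803538835 315.4886933987436 238.57839706348838 pos [0.37144775 0.81434828 0.67227271] fwd [ 0.19164228 -0.77636259 -0.60044514] 0.9959309895833334
```

View pics/top0.png

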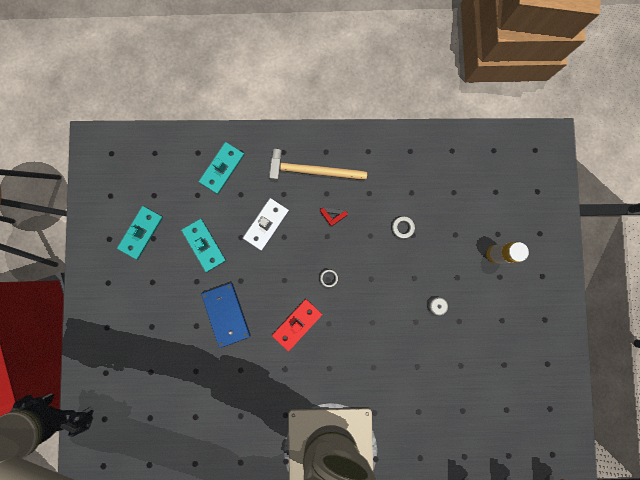

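View pics/side0.png

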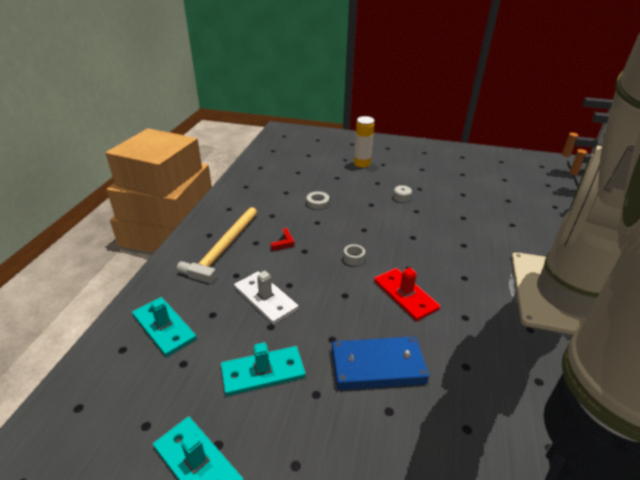

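The top view shows what could be taken for the plate: silver (265,224), turquoise (221,168), (140,233) and (204,246), red (298,325). The silver one is the aluminium plate. The fixture is the blue block at (226,314). The wide collar is at (403,227), the narrow one at (329,278), and the cap with its dot at (438,306). I'll leave the hammer, can (516,252) and magnet (334,216) alone.

```bash
cat > meas.py <<'E'
from h import *
def parts(img,dep):
    hsv=cv2.cvtColor(img,cv2.COLOR_BGR2HSV)
    W=cloud('top',dep)
    for name,box,zr in (('plate',(235,190,300,260),.012),('wide',(385,208,422,246),.02),('narrow',(314,264,345,294),.026),('cap',(422,290,456,322),.028)):
        u0,v0,u1,v1=box; m=np.zeros((480,640),np.uint8)
        m[v0:v1,u0:u1]=((hsv[v0:v1,u0:u1,1]<60)&(hsv[v0:v1,u0:u1,2]>110))*255
        cs,_=cv2.findContours(m,cv2.RETR_EXTERNAL,cv2.CHAIN_APPROX_NONE); c=max(cs,key=cv2.contourArea)
        pts=np.array([onplane('top',u,v,zr)[:2] for u,v in c[:,0]],np.float32)
        if name=='plate':
            r=cv2.minAreaRect(pts); print(name,r)
        else:
            print(name,cv2.minEnclosingCircle(pts), 'pxc',cv2.minEnclosingCircle(c)[0])
        z=W[...,2][m>0]; print('   z pct',np.round(np.nanpercentile(z,[5,50,95]),4))
    m=cv2.inRange(hsv,(100,100,40),(125,255,255)); m[:,:190]=0;m[:,260:]=0;m[:270]=0;m[360:]=0
    c=max(cv2.findContours(m,cv2.RETR_EXTERNAL,cv2.CHAIN_APPROX_NONE)[0],key=cv2.contourArea)
    pts=np.array([onplane('top',u,v,.025)[:2] for u,v in c[:,0]],np.float32)
    r=cv2.minAreaRect(pts); print('block',r); return r
if __name__=='__main__':
    i=cv2.imread('pics/top0.png'); d=np.load('top0.npy'); parts(i,d)
    a=cv2.resize(i[190:350,190:350],None,fx=3.6,fy=3.6,interpolation=cv2.INTER_CUBIC)
    cv2.imwrite('pics/crop0.png',a)
    W=cloud('top',d)
    ok=(W[...,2]>.045)&(W[...,2]<.09); ok[:190]=0;ok[260:]=0;ok[:,:235]=0;ok[:,300:]=0
    print('post top',ok.sum(),np.nanmean(W[ok],0), np.nanmax(W[ok][:,2]))
E
python3 meas.py
```

```text
plate ((0.634639322757721, 0.17662295699119568), (0.06701359152793884, 0.14167755842208862), 55.69255828857422)
   z pct [0.0039 0.0125 0.0626]
wide ((0.6193156838417053, -0.21960799396038055), 0.03202912583947182) pxc (403.3611145019531, 227.0)
   z pct [0.0147 0.0199 0.0236]
narrow ((0.4763125479221344, -0.0022451733238995075), 0.02491338737308979) pxc (328.7272644042969, 278.0)
   z pct [0.0069 0.0254 0.0291]
cap ((0.3931370675563812, -0.31101852655410767), 0.02517080307006836) pxc (438.8947448730469, 306.0526428222656)
   z pct [0.0231 0.028  0.0323]
block ((0.3790642321109772, 0.28825390338897705), (0.1596875935792923, 0.09204155206680298), 19.129846572875977)
post top 72 [0.63286111 0.1751599  0.06512554] 0.07432392304792229
```

View pics/crop0.png

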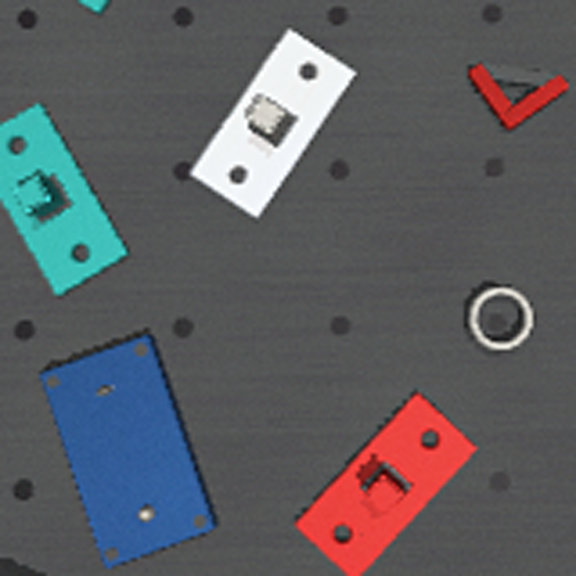

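Run:
```python
from h import *
n=4; acc=[]; acs=[]
for k in range(n): acc.append(eyes.camera('top')[0].astype(float)); acs.append(eyes.camera('side')[0].astype(float))
i=np.mean(acc,0).astype(np.uint8); cv2.imwrite('pics/top1.png',i); s=np.mean(acs,0).astype(np.uint8); cv2.imwrite('pics/side1.png',s)
g=i.astype(float).mean(2)
def cent(u,v,r,w):
    ys,xs=np.mgrid[v-r:v+r+1,u-r:u+r+1]; k=w[v-r:v+r+1,u-r:u+r+1]; return (xs*k).sum()/k.sum(),(ys*k).sum()/k.sum()
dark=np.clip(190-g,0,None)
H=[]
for u,v in((275,210),(256,239)):
    c=cent(u,v,4,dark); c=cent(round(c[0]),round(c[1]),4,dark); p=onplane('top',*c,.012); H.append(p); print('hole',np.round(c,2),p[:2])
d=H[0]-H[1]; print('mid',(H[0]+H[1])[:2]/2,np.hypot(*d[:2]),np.degrees(np.arctan2(d[1],d[0])))
red=np.clip(i[...,2].astype(float)-75,0,None); Q=[]
print(i[294:303,214:225,2]); print(i[328:337,226:236,2])
for u,v in((219,298),(230,332)):
    c=cent(u,v,3,red); p=onplane('top',*c,.036); Q.append(p); print('pin',np.round(c,2),p[:2])
d=Q[0]-Q[1]; print('mid',(Q[0]+Q[1])[:2]/2,np.hypot(*d[:2]),np.degrees(np.arctan2(d[1],d[0])))
```

```text
hole [275.16 209.44] [0.67498615 0.14844783]
hole [255.59 238.19] [0.59266033 0.20482831]
mid [0.63382324 0.17663807] 0.0997812540535447 -34.4051277159441
[[ 46  48  48  48  46  47  47  47  48  49  47]
 [ 49  47  48  48  48  48  47  50  47  49  49]
 [ 47  49  48  45  45  43  44  46  48  47  46]
 [ 46  48  46  52  71  59  81 102  48  49  49]
 [ 47  44  49  80 118 129  76  60  46  48  50]
 [ 47  46  63 101  95  77  62  48  48  50  50]
 [ 48  47  47  49  47  48  47  48  46  49  49]
 [ 48  47  46  46  46  47  48  48  47  49  49]
 [ 47  47  49  49  50  45  48  48  47  47  47]]
[[ 49  50  49  52  52  50  49  49  51  52]
 [ 51  49  49  49  52  49  50  48  52  54]
 [ 49  50  50  45  50  59  49  50  51  51]
 [ 50  48  55  86 105 105  88  47  50  51]
 [ 49  46  89 181 212 157 106  48  50  53]
 [ 50  47  97 191 216 162 111  47  51  51]
 [ 49  46  52  90 128  95  52  48  50  50]
 [ 48  49  47  47  51  50  49  51  52  51]
 [ 50  49  48  48  50  49  49  53  50  50]]
pin [218.65 298.08] [0.42566264 0.30414915]
pin [230.06 332.52] [0.3310991  0.27244817]
mid [0.37838087 0.28829866] 0.09973573159503944 18.532940658220685
```

```bash
cat >> h.py <<'E'
def go(x,y,z,yaw):
    s,m=st(); d=m.T@(np.array([x,y,z])-s['position'])*100
    cur=np.degrees(np.arctan2(m[1,0],m[0,0])); dy=(yaw-cur+90)%180-90
    print('shift cm',np.round(d,2),'rows',round(np.linalg.norm(d)/4.17,1),'| jaw yaw',round(cur,1),'tool turn',round(-np.radians(dy),3))
E
python3 -c "
from h import *
go(.6338,.1766,.12,55.6)"
```

```text
t 0.5 p [0.2095 0.5888 0.1937] xaxis [0.335 0.942 0.   ] z [-0.  0. -1.] F [-0.2  0.6 -0.6] g 1.002 j [-1.25  0.33 -0.06  1.46  0.02  1.35 -0.09]
shift cm [-24.62  53.8    7.37] rows 14.3 | jaw yaw 70.4 tool turn 0.259
```

Emit:
{"api": "servo_tool", "payload": {"deltas": [[[-1.6, 3.6, 0], 0, 6], [[-1.6, 3.6, 0], 0, 6], [[-1.6, 3.6, 0], 0, 6], [[-1.6, 3.6, 0], 0, 6], [[-1.6, 3.6, 0], 0, 6], [[-1.6, 3.6, 0], 0, 6], [[-1.6, 3.6, 0], 0, 6], [[-1.6, 3.6, 0], 0, 6], [[-1.6, 3.6, 0], 0, 6], [[-1.6, 3.6, 0], 0, 6], [[-1.6, 3.6, 0], 0, 6], [[-1.6, 3.6, 0], 0, 6]], "force": 60}}

```text
clock: 1.5
position: [0.559, 0.2596, 0.1927]
ee_rot: [0.811, 0.585, 0.001, -0.003]
ft_force: [0.9, 0.7, -0.3]
grip_width: 0.701
```

```bash
python3 -c "
from h import *
go(.6338,.1766,.12,55.6)"
```

```text
t 1.5 p [0.559  0.2596 0.1927] xaxis [0.316 0.949 0.005] z [-0.002  0.006 -1.   ] F [ 0.9  0.7 -0.3] g 0.701 j [-0.67  0.31  0.21  1.5  -0.07  1.34  0.8 ]
shift cm [-5.55  9.75  7.21] rows 3.2 | jaw yaw 71.6 tool turn 0.279
```

Emit:
{"api": "servo_tool", "payload": {"deltas": [[[-1.6, 2.8, 0], 0, 6], [[-1.6, 2.8, 0], 0, 6], [[-1.6, 2.8, 0], 0, 6], [[-0.8, 1.4, 2], 0, 6], [[0, 0, 2], 0.1, 6], [[0, 0, 2], 0.1, 6], [[0, 0, 1.2], 0.08, 6], [[0, 0, 0], 0, 6]]}}

```text
clock: 2.17
position: [0.6459, 0.1567, 0.1187]
ee_rot: [0.891, 0.454, 0.003, 0.001]
ft_force: [-0.3, -0.1, 0.0]
grip_width: 0.705
```

```bash
python3 -c "
from h import *
go(.6338,.1766,.12,55.6)"
```

```text
t 2.17 p [0.6459 0.1567 0.1187] xaxis [0.588 0.809 0.004] z [ 0.005  0.001 -1.   ] F [-0.3 -0.1  0. ] g 0.705 j [-0.54  0.47  0.31  1.46 -0.15  1.23  0.74]
shift cm [ 0.9  -2.15 -0.14] rows 0.6 | jaw yaw 54.0 tool turn -0.029
```

Emit:
{"api": "servo_tool", "payload": {"deltas": [[[0.9, -2.1, 0], -0.03, 6], [[0, 0, 0], 0, 6], [[0, 0, 0], 0, 6]]}}

```text
clock: 2.42
position: [0.6338, 0.1762, 0.119]
ee_rot: [0.883, 0.47, 0.002, 0.001]
ft_force: [0.0, -1.2, 1.2]
grip_width: 0.702
```

```bash
python3 -c "
from h import *
go(.6338,.1766,.021,55.6)
for n in('top','side'): i,d=eyes.camera(n); cv2.imwrite(f'pics/{n}2.png',i)
a=cv2.imread('pics/side2.png')[180:360,180:420]
cv2.imwrite('pics/c2.png',cv2.resize(a,None,fx=3,fy=3))
"
```

```text
t 2.42 p [0.6338 0.1762 0.119 ] xaxis [0.558 0.83  0.002] z [ 0.004  0.    -1.   ] F [ 0.  -1.2  1.2] g 0.702 j [-0.56  0.45  0.3   1.48 -0.14  1.22  0.73]
shift cm [ 0.01 -0.06  9.8 ] rows 2.3 | jaw yaw 56.1 tool turn 0.009
```

View pics/c2.png

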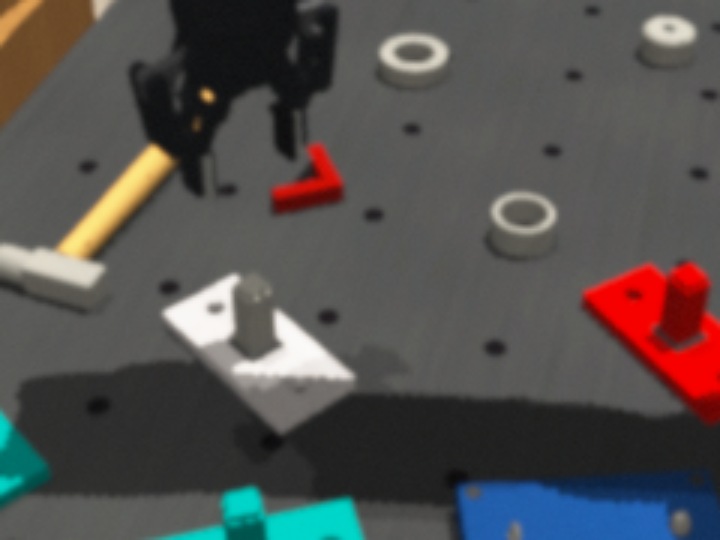

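The crop shows the open fingers at about (200,180) and (285,150), directly over the silver plate, whose post is at (255,310). I'll descend and close.

Emit:
{"api": "servo_tool", "payload": {"deltas": [[[0, 0, 2.5], 0, 6], [[0, 0, 2.5], 0, 6], [[0, 0, 2.5], 0, 6], [[0, 0, 1.5], 0, 6], [[0, 0, 0.5], 0, 6], [[0, 0, 0], 0, 6], [[0, 0, 0], 0, 6]]}}

```text
clock: 3.1
position: [0.6391, 0.1777, 0.027]
ee_rot: [0.881, 0.473, 0.007, 0.001]
ft_force: [0.7, 0.3, 0.3]
grip_width: 0.702
```

```bash
python3 -c "
from h import *
go(.6338,.1766,.021,55.6)"
```

```text
t 3.1 p [0.6391 0.1777 0.027 ] xaxis [0.553 0.833 0.012] z [ 0.014  0.005 -1.   ] F [0.7 0.3 0.3] g 0.702 j [-0.55  0.54  0.28  1.56 -0.17  1.05  0.76]
shift cm [-0.39 -0.38  0.59] rows 0.2 | jaw yaw 56.4 tool turn 0.014
```

Emit:
{"api": "servo_tool", "payload": {"deltas": [[[-0.4, -0.4, 0.5], 0.01, 6], [[0, 0, 0], 0, 6], [[0, 0, 0], 0, 3], [[0, 0, 0], 0, 2], [[0, 0, 0], 0, 1.5], [[0, 0, 0], 0, 1.5], [[0, 0, 0], 0, 1.5], [[0, 0, 0], 0, 1.5]]}}

```text
clock: 3.77
position: [0.6363, 0.1777, 0.0273]
ee_rot: [0.884, 0.468, 0.011, 0.001]
ft_force: [1.0, -0.0, -2.1]
grip_width: 0.187
```

```bash
python3 -c "
from h import *
go(.6338,.1766,.021,55.6)"
```

```text
t 3.77 p [0.6363 0.1777 0.0273] xaxis [0.561 0.827 0.019] z [ 0.021  0.008 -1.   ] F [ 1.  -0.  -2.1] g 0.187 j [-0.55  0.53  0.28  1.57 -0.17  1.04  0.75]
shift cm [-0.24 -0.15  0.63] rows 0.2 | jaw yaw 55.8 tool turn 0.004
```

```bash
python3 -c "
from h import *
i,d=eyes.camera('side'); st(); j,d=eyes.camera('top')
a=cv2.resize(i[220:340,210:330],None,fx=3.3,fy=4);b=cv2.resize(j[180:270,220:310],None,fx=4.4,fy=5.33)
cv2.imwrite('pics/c3.png',np.hstack([a,b]))
"
```

```text
t 3.82 p [0.6363 0.1778 0.0273] xaxis [0.561 0.827 0.019] z [ 0.021  0.008 -1.   ] F [-0.2  0.9 -0.7] g 0.188 j [-0.55  0.53  0.28  1.57 -0.17  1.04  0.75]
```

View pics/c3.png

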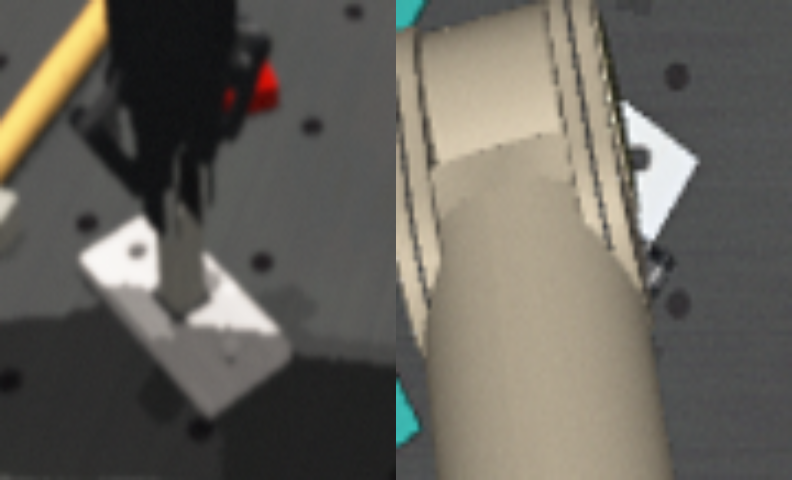

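```bash
python3 -c "
from h import *
i,d=eyes.camera('side'); s,m=st(); p=np.array(s['position'])
print('tcp px',proj('side',p),'19 behind',proj('side',p-.019*m[:,2]),'32',proj('side',p-.032*m[:,2]))
print('post base',proj('side',[.6338,.1766,.012]),'top',proj('side',[.6338,.1766,.068]))
a=cv2.resize(i[235:310,225:300],None,fx=8,fy=8,interpolation=cv2.INTER_NEAREST)
a=np.clip(a.astype(float)*2,0,255).astype(np.uint8)
for q,c in ((p,(0,0,255)),(p-.019*m[:,2],(0,255,0)),(np.array([.6338,.1766,.068]),(255,0,255))):
    u,v=proj('side',q); cv2.circle(a,(int((u-225+.5)*8),int((v-235+.5)*8)),4,c,-1)
cv2.imwrite('pics/c4.png',a)
"
```

```text
t 3.92 p [0.6363 0.1778 0.0273] xaxis [0.561 0.827 0.019] z [ 0.021  0.008 -1.   ] F [ 1.8  0.5 -0.5] g 0.19 j [-0.55  0.53  0.28  1.57 -0.17  1.04  0.75]
tcp px (np.float64(264.87352565525447), np.float64(288.84875487470583)) 19 behind (np.float64(264.5509102502173), np.float64(282.1085101292051)) 32 (np.float64(264.32554818828544), np.float64(277.4001315767386))
post base (np.float64(266.595646707213), np.float64(293.9853005465974)) top (np.float64(265.06746582524477), np.float64(274.0754758517613))
```

View pics/c4.png

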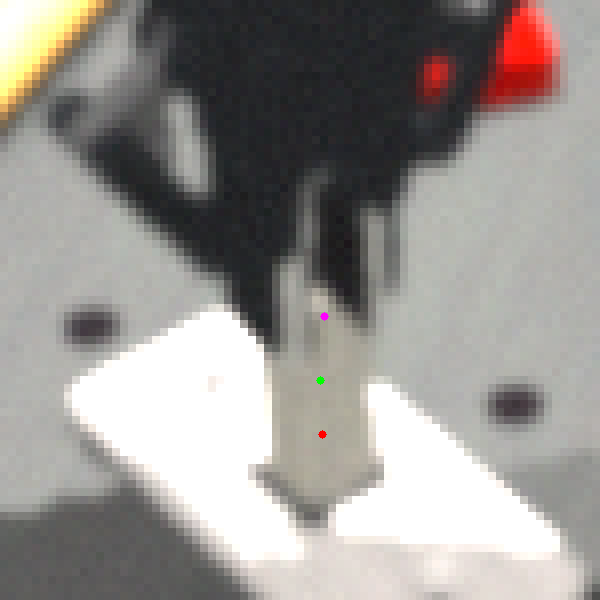

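```bash
python3 -c "
from h import *
i,d=eyes.camera('side'); W=cloud('side',d); g=i.max(2)
np.set_printoptions(linewidth=220,suppress=True)
for v in range(262,300,3): print(v,[(int(g[v,u]),*np.round(W[v,u]*1000).astype(int)) for u in range(254,276,3)])
"
```

```text
262 [(20, np.int64(644), np.int64(204), np.int64(120)), (21, np.int64(638), np.int64(201), np.int64(119)), (22, np.int64(633), np.int64(200), np.int64(119)), (57, np.int64(682), np.int64(65), np.int64(0)), (15, np.int64(633), np.int64(170), np.int64(95)), (29, np.int64(624), np.int64(175), np.int64(101)), (64, np.int64(618), np.int64(173), np.int64(100)), (81, np.int64(655), np.int64(59), np.int64(1))]
265 [(20, np.int64(641), np.int64(210), np.int64(118)), (21, np.int64(639), np.int64(202), np.int64(112)), (22, np.int64(633), np.int64(200), np.int64(111)), (56, np.int64(677), np.int64(79), np.int64(2)), (17, np.int64(633), np.int64(171), np.int64(88)), (22, np.int64(624), np.int64(176), np.int64(94)), (73, np.int64(618), np.int64(176), np.int64(95)), (80, np.int64(652), np.int64(68), np.int64(-1))]
268 [(22, np.int64(649), np.int64(194), np.int64(96)), (22, np.int64(640), np.int64(199), np.int64(102)), (64, np.int64(636), np.int64(195), np.int64(99)), (53, np.int64(631), np.int64(192), np.int64(97)), (18, np.int64(633), np.int64(172), np.int64(81)), (21, np.int64(625), np.int64(176)
[... 3487 characters left out ...]
4(645), np.int64(186), np.int64(15)), (85, np.int64(635), np.int64(194), np.int64(25)), (87, np.int64(631), np.int64(186), np.int64(19)), (79, np.int64(626), np.int64(183), np.int64(17)), (113, np.int64(620), np.int64(180), np.int64(15)), (228, np.int64(616), np.int64(173), np.int64(10))]
298 [(156, np.int64(655), np.int64(196), np.int64(14)), (154, np.int64(649), np.int64(193), np.int64(12)), (108, np.int64(642), np.int64(194), np.int64(15)), (58, np.int64(636), np.int64(192), np.int64(15)), (91, np.int64(630), np.int64(190), np.int64(14)), (196, np.int64(625), np.int64(188), np.int64(13)), (232, np.int64(618), np.int64(187), np.int64(14)), (235, np.int64(613), np.int64(184), np.int64(13))]
```

The tips sit about 40 mm above the reported TCP. They show at z≈0.068 in the side depth, at the top of the post, so the grasp was too high. I'll open and go lower, watching force and tilt.

Emit:
{"api": "servo_tool", "payload": {"deltas": [[[0, 0, 0], 0, 6], [[0, 0, 0], 0, 6], [[0, 0, 0], 0, 6], [[0, 0, 0], 0, 6]]}}

```text
clock: 4.3
position: [0.6363, 0.1776, 0.0274]
ee_rot: [0.884, 0.468, 0.011, 0.001]
ft_force: [-0.2, -1.2, -0.1]
grip_width: 0.699
```

```bash
python3 -c "
from h import *
go(.6338,.1766,.021,55.6)
i,d=eyes.camera('side'); cv2.imwrite('pics/s5.png',i); W=cloud('side',d); dark=(i.max(2)<40)
s=telemetry.get_obs(); p=np.array(s['position'])
near=dark&(np.linalg.norm(W[...,:2]-p[:2],axis=2)<.07)&(W[...,2]>.02)
P=W[near]; print(len(P)); k=np.argsort(P[:,2])[:40]; print(np.round(P[k][::4],3))
"
```

```text
t 4.3 p [0.6363 0.1776 0.0274] xaxis [0.562 0.827 0.019] z [ 0.021  0.008 -1.   ] F [-0.2 -1.2 -0.1] g 0.699 j [-0.55  0.53  0.28  1.57 -0.17  1.04  0.75]
shift cm [-0.23 -0.16  0.63] rows 0.2 | jaw yaw 55.8 tool turn 0.004
2324
[[0.617 0.155 0.072]
 [0.621 0.152 0.075]
 [0.615 0.156 0.077]
 [0.624 0.148 0.079]
 [0.614 0.157 0.08 ]
 [0.611 0.16  0.083]
 [0.652 0.215 0.084]
 [0.614 0.156 0.085]
 [0.626 0.145 0.087]
 [0.614 0.156 0.088]]
```

Emit:
{"api": "servo_tool", "payload": {"deltas": [[[-0.1, -0.1, 1], 0, 6], [[0, 0, 1], 0, 6], [[0, 0, 0], 0, 6]]}}

```text
clock: 4.6
position: [0.6355, 0.1776, 0.0059]
ee_rot: [0.884, 0.468, 0.012, 0.001]
ft_force: [-1.3, 0.9, 0.4]
grip_width: 0.698
```

```bash
python3 -c "
from h import *
go(.6338,.1766,.021,55.6)"
```

```text
t 4.6 p [0.6355 0.1776 0.0059] xaxis [0.561 0.827 0.019] z [ 0.022  0.009 -1.   ] F [-1.3  0.9  0.4] g 0.698 j [-0.55  0.55  0.28  1.59 -0.17  1.    0.75]
shift cm [-0.15 -0.06 -1.51] rows 0.4 | jaw yaw 55.8 tool turn 0.004
```

Emit:
{"api": "servo_tool", "payload": {"deltas": [[[-0.1, -0.1, 1], 0, 6], [[0, 0, 1], 0, 6], [[0, 0, 0], 0, 6]]}}

```text
clock: 4.85
position: [0.6336, 0.1772, -0.0174]
ee_rot: [0.884, 0.468, 0.011, 0.001]
ft_force: [-0.8, -0.2, -1.0]
grip_width: 0.704
```

```bash
python3 -c "
from h import *
go(.6338,.1766,-.018,55.6)
i,d=eyes.camera('side');a=cv2.resize(i[235:310,225:300],None,fx=7,fy=7,interpolation=cv2.INTER_CUBIC)
a=np.clip(a.astype(float)*2,0,255).astype(np.uint8);cv2.imwrite('pics/c5.png',a)"
```

```text
t 4.85 p [ 0.6336  0.1772 -0.0174] xaxis [0.562 0.827 0.018] z [ 0.02   0.008 -1.   ] F [-0.8 -0.2 -1. ] g 0.704 j [-0.54  0.58  0.27  1.61 -0.18  0.96  0.76]
shift cm [-0.04  0.05  0.05] rows 0.0 | jaw yaw 55.8 tool turn 0.004
```

View pics/c5.png

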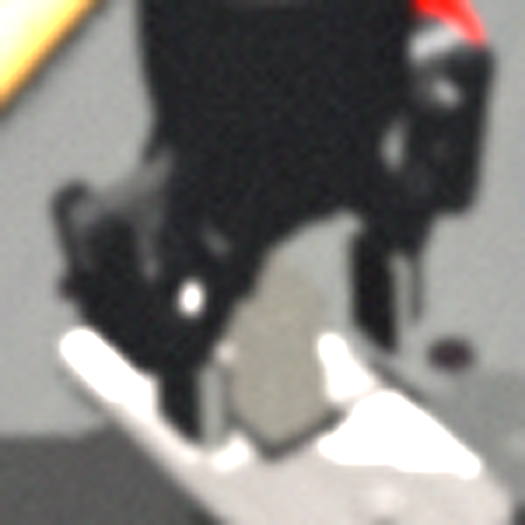

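The fingers now straddle the post, tips just above the plate (crop (205,440) and (395,340)). Closing.

Emit:
{"api": "servo_tool", "payload": {"deltas": [[[0, 0, 0], 0, 3], [[0, 0, 0], 0, 1.5], [[0, 0, 0], 0, 1.5], [[0, 0, 0], 0, 1.5], [[0, 0, 0], 0, 1.5], [[0, 0, 0], 0, 1.5]], "force": 80}}

```text
clock: 5.4
position: [0.6344, 0.1776, -0.0161]
ee_rot: [0.884, 0.468, 0.012, 0.001]
ft_force: [-0.4, 0.6, -3.6]
grip_width: 0.247
```

```bash
python3 -c "
from h import *
go(.6338,.1766,.05,55.6)"
```

```text
t 5.4 p [ 0.6344  0.1776 -0.0161] xaxis [0.561 0.827 0.019] z [ 0.022  0.009 -1.   ] F [-0.4  0.6 -3.6] g 0.247 j [-0.54  0.58  0.27  1.61 -0.18  0.96  0.76]
shift cm [ 0.01  0.09 -6.61] rows 1.6 | jaw yaw 55.8 tool turn 0.004
```

```bash
cat >> h.py <<'E'
def gog(x,y,z,yaw,L=.05,off=(0,0)):
    """target for the point L behind TCP; z is TCP z; off = part offset from that point in tool xy (m)"""
    s,m=st(); p=np.array(s['position']); cur=np.degrees(np.arctan2(m[1,0],m[0,0])); dy=(yaw-cur+90)%180-90
    Rz=R.from_euler('z',dy,degrees=True).as_matrix(); mt=Rz@m
    tgt=np.array([x,y,z])+L*np.array([mt[0,2],mt[1,2],0])-np.array([*(mt[:2,:2]@np.array(off)),0])
    d=m.T@(tgt-p)*100
    print('shift cm',np.round(d,2),'rows',round(np.linalg.norm(d)/4.17,1),'| jaw yaw',round(cur,1),'tool turn',round(-np.radians(dy),3), 'G',np.round(p[:2]-L*m[:2,2],4),'after turn first',np.round(mt.T@(tgt-p)*100,2))
E
python3 - <<'E'
from h import *
s,m=st(); G=np.array(s['position'])-.05*m[:,2]; print('off tool', m.T@(np.array([.6338,.1766,0])-G))
E
```

```text
t 5.4 p [ 0.6344  0.1776 -0.0161] xaxis [0.561 0.827 0.019] z [ 0.022  0.009 -1.   ] F [-0.4  0.6 -3.6] g 0.247 j [-0.54  0.58  0.27  1.61 -0.18  0.96  0.76]
off tool [-0.00089844  0.00027712  0.03388792]
```

Emit:
{"api": "servo_tool", "payload": {"deltas": [[[0, 0, -1], 0, 1.5], [[0, 0, -2], 0, 1.5], [[0, 0, -3], 0, 1.5], [[0, 0, -3], 0, 1.5], [[0, 0, -2], 0, 1.5], [[0, 0, 0], 0, 1.5], [[0, 0, 0], 0, 1.5]]}}

```text
clock: 5.98
position: [0.6288, 0.175, 0.0985]
ee_rot: [0.884, 0.468, 0.008, 0.001]
ft_force: [-0.4, -0.2, -5.3]
grip_width: 0.248
```

```bash
python3 -c "
from h import *
gog(.3784,.2883,.09,108.9)"
```

```text
t 5.98 p [0.6288 0.175  0.0985] xaxis [0.562 0.827 0.013] z [ 0.015  0.006 -1.   ] F [-0.4 -0.2 -5.3] g 0.248 j [-0.57  0.45  0.3   1.53 -0.14  1.17  0.73]
shift cm [ -4.65 -27.11   0.54] rows 6.6 | jaw yaw 55.8 tool turn -0.927 G [0.6281 0.1747] after turn first [ 18.88 -19.99   0.91]
```

Emit:
{"api": "servo_tool", "payload": {"deltas": [[[-0.6, -3.5, 0], 0, 1.5], [[-0.6, -3.5, 0], 0, 1.5], [[-0.6, -3.5, 0], 0, 1.5], [[-0.6, -3.5, 0], 0, 1.5], [[-0.6, -3.5, 0], 0, 1.5], [[-0.6, -3.5, 0], 0, 1.5], [[-0.5, -3, 0], 0, 1.5], [[-0.3, -1.5, 0], 0, 1.5], [[0, 0, 0], 0, 1.5], [[0, 0, 0], -0.1, 1.5], [[0, 0, 0], -0.1, 1.5], [[0, 0, 0], -0.1, 1.5]]}}

```text
clock: 6.98
position: [0.3747, 0.2781, 0.0793]
ee_rot: [0.801, 0.598, -0.003, 0.005]
ft_force: [0.7, -0.2, -3.2]
grip_width: 0.246
```

Emit:
{"api": "servo_tool", "payload": {"deltas": [[[0, 0, 0], -0.1, 1.5], [[0, 0, 0], -0.1, 1.5], [[0, 0, 0], -0.1, 1.5], [[0, 0, 0], -0.1, 1.5], [[0, 0, 0], -0.1, 1.5], [[0, 0, 0], -0.1, 1.5], [[0, 0, 0], 0, 1.5], [[0, 0, 0], 0, 1.5]]}}

```text
clock: 7.65
position: [0.374, 0.2712, 0.0706]
ee_rot: [0.577, 0.817, -0.011, 0.003]
ft_force: [0.1, -0.0, -3.8]
grip_width: 0.244
```

```bash
python3 -c "
from h import *
gog(.3784,.2883,.06,108.9)"
```

```text
t 7.65 p [0.374  0.2712 0.0706] xaxis [-0.334  0.943 -0.017] z [-0.008 -0.021 -1.   ] F [ 0.1 -0.  -3.8] g 0.244 j [-0.85  0.1   0.13  2.01 -0.    1.05  1.18]
shift cm [1.4  0.93 1.02] rows 0.5 | jaw yaw 109.5 tool turn 0.01 G [0.3744 0.2722] after turn first [1.41 0.91 1.02]
```

Emit:
{"api": "servo_tool", "payload": {"deltas": [[[0.7, 0.5, 0], 0.01, 1.5], [[0.7, 0.4, 0], 0, 1.5], [[0, 0, 0], 0, 1.5], [[0, 0, 0], 0, 1.5]]}}

```text
clock: 7.98
position: [0.3784, 0.2885, 0.0689]
ee_rot: [0.586, 0.81, -0.011, 0.003]
ft_force: [-0.4, 0.7, -5.0]
grip_width: 0.249
```

```bash
python3 -c "
from h import *
gog(.3784,.2883,.06,108.9)
i,d=eyes.camera('side');j,e=eyes.camera('top'); cv2.imwrite('pics/s6.png',i);cv2.imwrite('pics/t6.png',j)
u,v=map(int,proj('side',[.378,.288,.06]));print(u,v)
a=cv2.resize(i[v-60:v+60,u-65:u+65],None,fx=3.3,fy=3.3,interpolation=cv2.INTER_CUBIC)
u,v=map(int,proj('top',[.378,.288,.06]));b=cv2.resize(j[v-45:v+45,u-40:u+40],(352,396),interpolation=cv2.INTER_CUBIC)
cv2.imwrite('pics/c6.png',np.hstack([a,b]))"
```

```text
t 7.98 p [0.3784 0.2885 0.0689] xaxis [-0.314  0.949 -0.018] z [-0.009 -0.022 -1.   ] F [-0.4  0.7 -5. ] g 0.249 j [-0.87  0.13  0.12  1.98 -0.01  1.05  1.14]
shift cm [-0.09 -0.07  0.9 ] rows 0.2 | jaw yaw 108.3 tool turn -0.011 G [0.3789 0.2896] after turn first [-0.09 -0.07  0.9 ]
382 343
```

View pics/c6.png

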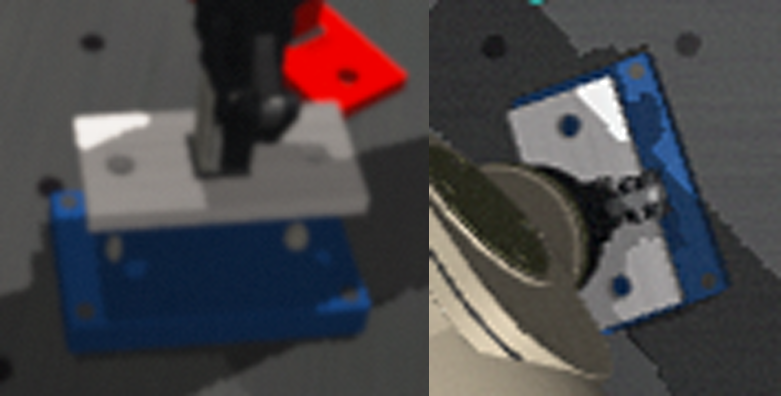

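The side crop shows the plate held above the block with both pins visible under it at (112,248) and (296,236). The top crop shows both holes, at (568,126) and (620,286). I'll measure the holes against the pins.

```bash
cat > holes.py <<'E'
from h import *
def holes(guess,h0,save=None):
    J=[];E=[]
    for k in range(4): a,b=eyes.camera('top'); J.append(a.astype(float)); E.append(b)
    j=np.mean(J,0); e=np.median(E,0); W=cloud('top',e); g=j.mean(2); H=[]
    if save: cv2.imwrite(save,j.astype(np.uint8))
    for (u,v) in guess:
        for it in range(3):
            r=5; ys,xs=np.mgrid[v-r:v+r+1,u-r:u+r+1]; bg=np.median(g[v-r:v+r+1,u-r:u+r+1]); w=np.clip(bg-15-g[v-r:v+r+1,u-r:u+r+1],0,None)*(np.hypot(xs-u,ys-v)<=4.6)
            c=(xs*w).sum()/w.sum(),(ys*w).sum()/w.sum(); u,v=round(c[0]),round(c[1])
        zz=np.nanpercentile(W[v-8:v+9,u-8:u+9,2],[50,75,90]); H.append(onplane('top',*c,h0)); print('hole px',np.round(c,2),'z',np.round(zz,3),H[-1][:2])
    d=H[0]-H[1]; print('mid',np.round((H[0]+H[1])[:2]/2,4),'len',np.hypot(*d[:2]),'yaw',np.degrees(np.arctan2(d[1],d[0])))
E
python3 - <<'E'
from holes import *
u,v=map(int,proj('top',[.378,.288,.06]))
g=[(round((x-429)/4.4+u-40),round(y/4.4+v-45)) for x,y in((568,126),(620,286))]; print(g)
holes(g,.097)
E
```

```text
[(214, 300), (225, 336)]
hole px [213.59 299.12] z [0.097 0.098 0.098] [0.42653265 0.30464309]
hole px [225.12 335.61] z [0.1   0.101 0.258] [0.33144043 0.27413959]
mid [0.379  0.2894] len 0.09986487504782339 yaw 17.78510275640855
```

Emit:
{"api": "servo_tool", "payload": {"deltas": [[[-0.1, -0.1, 1], -0.02, 1.5], [[0, 0, 1], 0, 1.5], [[0, 0, 1], 0, 1.5], [[0, 0, 0.5], 0, 1.5], [[0, 0, 0], 0, 1.5], [[0, 0, 0], 0, 1.5]]}}

```text
clock: 8.78
position: [0.3767, 0.2845, 0.0295]
ee_rot: [0.577, 0.817, -0.012, 0.003]
ft_force: [-0.4, -0.2, -3.9]
grip_width: 0.249
```

```bash
python3 -c "
from holes import *
gog(.3784,.2883,.026,109.3)
"
```

```text
t 8.78 p [0.3767 0.2845 0.0295] xaxis [-0.334  0.942 -0.018] z [-0.01  -0.023 -1.   ] F [-0.4 -0.2 -3.9] g 0.249 j [-0.86  0.18  0.12  2.02 -0.01  0.96  1.18]
shift cm [0.22 0.21 0.35] rows 0.1 | jaw yaw 109.5 tool turn 0.004 G [0.3771 0.2856] after turn first [0.22 0.21 0.35]
```

Emit:
{"api": "servo_tool", "payload": {"deltas": [[[0.2, 0.2, 0.2], 0, 1.5], [[0, 0, 0], 0, 1.5], [[0, 0, 0], 0, 1.5]]}}

```text
clock: 9.03
position: [0.3781, 0.2874, 0.0274]
ee_rot: [0.577, 0.817, -0.012, 0.003]
ft_force: [0.5, 0.5, -3.5]
grip_width: 0.247
```

```bash
python3 -c "
from holes import *
gog(.3784,.2883,.009,109.3)
c=[proj('top',[.4257,.3041,.052]),proj('top',[.3311,.2724,.052])]
holes([(round(a),round(b)) for a,b in c],.056)
"
```

```text
t 9.03 p [0.3781 0.2874 0.0274] xaxis [-0.334  0.942 -0.018] z [-0.01  -0.023 -1.   ] F [ 0.5  0.5 -3.5] g 0.247 j [-0.86  0.19  0.12  2.02 -0.01  0.96  1.17]
shift cm [0.02 0.   1.84] rows 0.4 | jaw yaw 109.5 tool turn 0.004 G [0.3786 0.2885] after turn first [0.02 0.   1.84]
hole px [216.71 298.4 ] z [0.055 0.056 0.057] [0.42598289 0.30524454]
hole px [228.19 333.55] z [0.059 0.061 0.275] [0.33108902 0.27382967]
mid [0.3785 0.2895] len 0.0999586983190467 yaw 18.317265281459882
```

Emit:
{"api": "servo_tool", "payload": {"deltas": [[[-0.03, 0, 0.4], 0, 1.5], [[0.01, 0, 0.4], 0, 1.5], [[0.01, 0, 0.4], 0, 1.5], [[0, 0, 0], 0, 1.5], [[0, 0, 0], 0, 1.5]]}}

```text
clock: 9.65
position: [0.3782, 0.287, 0.0145]
ee_rot: [0.577, 0.817, -0.012, 0.003]
ft_force: [0.4, 0.6, -2.7]
grip_width: 0.248
```

```bash
python3 -c "
from holes import *
gog(.3784,.2883,.009,109.3)
"
```

```text
t 9.65 p [0.3782 0.287  0.0145] xaxis [-0.334  0.942 -0.018] z [-0.009 -0.022 -1.   ] F [ 0.4  0.6 -2.7] g 0.248 j [-0.86  0.21  0.12  2.03 -0.02  0.93  1.18]
shift cm [ 0.03 -0.01  0.55] rows 0.1 | jaw yaw 109.5 tool turn 0.004 G [0.3786 0.2881] after turn first [ 0.03 -0.01  0.55]
```

Emit:
{"api": "servo_tool", "payload": {"deltas": [[[0, 0, 0.3], 0, 1.5], [[0, 0, 0.3], 0, 1.5], [[0, 0, 0], 0, 1.5]]}}

```text
clock: 9.9
position: [0.3782, 0.2877, 0.0091]
ee_rot: [0.577, 0.817, -0.011, 0.002]
ft_force: [-0.5, 0.2, -1.1]
grip_width: 0.248
```

```bash
python3 -c "
from holes import *
gog(.3784,.2883,.009,109.3)
"
```

```text
t 9.9 p [0.3782 0.2877 0.0091] xaxis [-0.334  0.942 -0.016] z [-0.009 -0.021 -1.   ] F [-0.5  0.2 -1.1] g 0.248 j [-0.86  0.22  0.12  2.03 -0.02  0.91  1.18]
shift cm [-0.03 -0.03  0.01] rows 0.0 | jaw yaw 109.5 tool turn 0.004 G [0.3786 0.2887] after turn first [-0.03 -0.03  0.01]
```

Load is being taken over (Fz −3.9 → −1.1). I'll press gently to flatten the plate.

Emit:
{"api": "servo_tool", "payload": {"deltas": [[[0, 0, 0.3], 0, 1.5], [[0, 0, 0.4], 0, 1.5], [[0, 0, 0.4], 0, 1.5]]}}

```text
clock: 10.15
position: [0.3781, 0.2874, 0.008]
ee_rot: [0.578, 0.816, -0.012, 0.001]
ft_force: [-24.7, -20.4, 64.9]
grip_width: 0.249
```

```bash
python3 -c "
from holes import *
st()
i,d=eyes.camera('side')
u,v=map(int,proj('side',[.378,.288,.04]))
a=cv2.resize(i[v-50:v+50,u-65:u+65],None,fx=5,fy=5,interpolation=cv2.INTER_CUBIC)
cv2.imwrite('pics/c7.png',np.clip(a*1.6,0,255))
W=cloud('top',np.median([eyes.camera('top')[1] for k in range(5)],0))
a=np.radians(18.8);ex=np.array([np.cos(a),np.sin(a)]);ey=np.array([-ex[1],ex[0]])
q=(W[...,:2]-[.3784,.2883]); X=q@ex;Y=q@ey
for x0,x1 in((-.07,-.03),(.03,.07)):
  for y0,y1 in((-.03,-.005),(.005,.03)):
    m=(X>x0)&(X<x1)&(Y>y0)&(Y<y1)&(W[...,2]<.07); print(x0,y0,m.sum(),np.round(np.nanmedian(W[m][:,2]),4))
"
```

```text
t 10.15 p [0.3781 0.2874 0.008 ] xaxis [-0.331  0.944 -0.014] z [-0.012 -0.02  -1.   ] F [-24.7 -20.4  64.9] g 0.249 j [-0.86  0.22  0.12  2.03 -0.02  0.91  1.18]
-0.07 -0.03 132 0.0377
-0.07 0.005 55 0.0374
0.03 -0.03 132 0.0377
0.03 0.005 122 0.0374[ WARN:0@2.221] global loadsave.cpp:1063 imwrite_ Unsupported depth image for selected encoder is fallbacked to CV_8U.
```

View pics/c7.png

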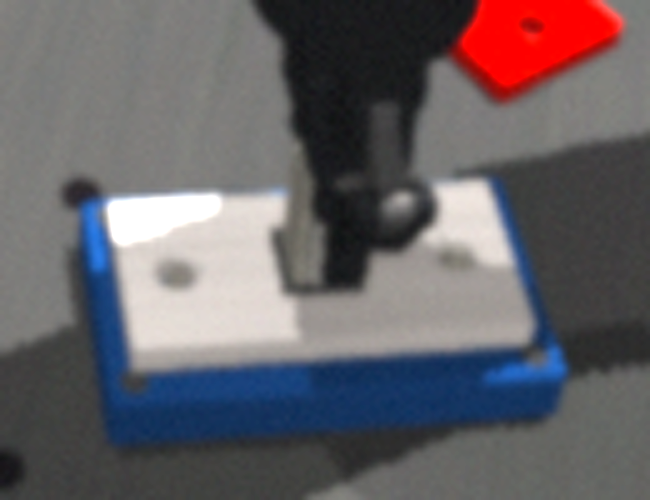

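The plate is seated: its top is at z≈0.0375 at all four corners, and the pins are flush in the holes at crop (176,272) and (455,256). I'll relieve the load, release and rise.

Emit:
{"api": "servo_tool", "payload": {"deltas": [[[0, 0, -0.1], 0, 1.5], [[0, 0, 0], 0, 2.5], [[0, 0, 0], 0, 4], [[0, 0, 0], 0, 6], [[0, 0, 0], 0, 6], [[0, 0, -1.5], 0, 6], [[0, 0, -3], 0, 6], [[0, 0, -3], 0, 7], [[0, 0, -3], 0, 8], [[0, 0, -2], 0, 8], [[0, 0, 0], 0, 8], [[0, 0, 0], 0, 8]]}}

```text
clock: 11.45
position: [0.3796, 0.2892, 0.1375]
ee_rot: [0.578, 0.816, -0.013, 0.001]
ft_force: [0.3, 0.5, -0.5]
grip_width: 0.935
```

```bash
python3 -c "
from holes import *
gog(.6193,-.2196,.12,109.5)
gog(.6193,-.2196,.12,70)
c=[proj('top',[.4257,.3041,.037]),proj('top',[.3311,.2724,.037])]
holes([(round(a),round(b)) for a,b in c],.037,'pics/t8.png')
"
```

```text
t 11.45 p [0.3796 0.2892 0.1375] xaxis [-0.331  0.943 -0.016] z [-0.013 -0.022 -1.   ] F [ 0.3  0.5 -0.5] g 0.935 j [-0.87  0.07  0.12  1.9  -0.    1.2   1.16]
shift cm [-55.99   5.72   2.56] rows 13.5 | jaw yaw 109.3 tool turn -0.003 G [0.3803 0.2903] after turn first [-56.01   5.56   2.56]
t 11.45 p [0.3796 0.2892 0.1375] xaxis [-0.331  0.943 -0.016] z [-0.013 -0.022 -1.   ] F [ 0.3  0.5 -0.5] g 0.935 j [-0.87  0.07  0.12  1.9  -0.    1.2   1.16]
shift cm [-55.91   5.69   2.56] rows 13.5 | jaw yaw 109.3 tool turn 0.687 G [0.3803 0.2903] after turn first [-39.67  39.86   1.62]
hole px [218.13 297.67] z [0.037 0.038 0.039] [0.42688318 0.30538079]
hole px [229.48 332.  ] z [0.037 0.039 0.04 ] [0.33268933 0.27386777]
mid [0.3798 0.2896] len 0.09932547910129098 yaw 18.497917545564057
```

Emit:
{"api": "servo_tool", "payload": {"deltas": [[[-3.5, 0.36, 0], 0, 8.2], [[-3.5, 0.36, 0], 0, 8.2], [[-3.5, 0.36, 0], 0, 8.2], [[-3.5, 0.36, 0], 0, 8.2], [[-3.5, 0.36, 0], 0, 8.2], [[-3.5, 0.36, 0], 0, 8.2], [[-3.5, 0.36, 0], 0, 8.2], [[-3.5, 0.36, 0], 0, 8.2], [[-3.5, 0.36, 0], 0, 8.2], [[-3.5, 0.36, 0], 0, 8.2], [[-3.5, 0.36, 0], 0, 8.2], [[-3.5, 0.36, 0], 0, 8.2]]}}

```text
clock: 12.65
position: [0.5584, -0.1036, 0.1293]
ee_rot: [0.571, 0.821, -0.023, -0.005]
ft_force: [0.1, 0.2, -1.0]
grip_width: 0.957
```

Emit:
{"api": "servo_tool", "payload": {"deltas": [[[-3, 0.3, 0], 0, 8.2], [[-2, 0.3, 0], 0, 8.2], [[-1, 0, 0], 0, 8.2], [[0, 0, 0], 0.12, 8.2], [[0, 0, 0], 0.12, 8.2], [[0, 0, 0], 0.12, 8.2], [[0, 0, 0], 0.12, 8.2], [[0, 0, 0], 0.12, 8.2], [[0, 0, 0], 0.05, 8.2], [[0, 0, 0], 0, 8.2]]}}

```text
clock: 13.48
position: [0.5794, -0.1683, 0.1179]
ee_rot: [0.814, 0.58, -0.032, -0.001]
ft_force: [0.2, 0.2, -0.1]
grip_width: 0.957
```

```bash
python3 -c "
from h import *
gog(.6193,-.2196,.10,70)
"
```

```text
t 13.48 p [ 0.5794 -0.1683  0.1179] xaxis [ 0.324  0.945 -0.052] z [-0.053 -0.036 -0.998] F [ 0.2  0.2 -0.1] g 0.957 j [-0.32  0.42  0.65  1.61 -0.21  1.24  1.6 ]
shift cm [-3.71  5.31  1.78] rows 1.6 | jaw yaw 71.1 tool turn 0.019 G [ 0.5821 -0.1665] after turn first [-3.61  5.38  1.77]
```

Tool tilt builds up during fast moves (now ~3.7°). I'll check whether slow rows avoid it.

Emit:
{"api": "servo_tool", "payload": {"deltas": [[[-0.31, 0.45, 0], 0, 8.2], [[-0.31, 0.45, 0], 0, 8.2], [[-0.31, 0.45, 0], 0, 8.2], [[-0.31, 0.45, 0], 0, 8.2], [[-0.31, 0.45, 0], 0, 8.2], [[-0.31, 0.45, 0], 0, 8.2], [[-0.31, 0.45, 0], 0, 8.2], [[-0.31, 0.45, 0], 0, 8.2], [[-0.31, 0.45, 0], 0, 8.2], [[-0.31, 0.45, 0], 0, 8.2], [[-0.31, 0.45, 0], 0, 8.2], [[0, 0, 0], 0, 8.2]]}}

```text
clock: 14.48
position: [0.6184, -0.2213, 0.1155]
ee_rot: [0.811, 0.584, -0.033, -0.002]
ft_force: [0.4, -0.1, -0.8]
grip_width: 0.959
```

```bash
python3 -c "
from h import *
gog(.6193,-.2196,.10,70)
"
```

```text
t 14.48 p [ 0.6184 -0.2213  0.1155] xaxis [ 0.315  0.948 -0.052] z [-0.056 -0.036 -0.998] F [ 0.4 -0.1 -0.8] g 0.959 j [-0.2   0.55  0.64  1.45 -0.27  1.29  1.7 ]
shift cm [ 0.02 -0.12  1.56] rows 0.4 | jaw yaw 71.6 tool turn 0.028 G [ 0.6212 -0.2195] after turn first [ 0.01 -0.12  1.56]
```

Emit:
{"api": "servo_tool", "payload": {"deltas": [[[0, 0, 0], -0.12, 8.2], [[0, 0, 0], -0.12, 8.2], [[0, 0, 0], -0.12, 8.2], [[0, 0, 0], -0.12, 8.2], [[0, 0, 0], -0.12, 8.2], [[0, 0, 0], 0, 8.2], [[0, 0, 0], 0, 8.2]]}}

```text
clock: 15.07
position: [0.6185, -0.2215, 0.1152]
ee_rot: [0.593, 0.804, -0.031, -0.012]
ft_force: [0.0, -0.5, 0.4]
grip_width: 0.96
```

```bash
python3 -c "
from h import *
gog(.6193,-.2196,.10,70)
"
```

```text
t 15.07 p [ 0.6185 -0.2215  0.1152] xaxis [-0.296  0.955 -0.018] z [-0.057 -0.036 -0.998] F [ 0.  -0.5  0.4] g 0.96 j [-0.12  0.52  0.51  1.44 -0.2   1.28  2.28]
shift cm [ 0.31 -0.09  1.52] rows 0.4 | jaw yaw 107.2 tool turn 0.649 G [ 0.6214 -0.2197] after turn first [ 0.14 -0.22  1.53]
```

Emit:
{"api": "servo_tool", "payload": {"deltas": [[[4, -0.4, 0], 0, 8.2], [[4, -0.4, 0], 0, 8.2], [[4, -0.4, 0], 0, 8.2], [[4, -0.4, 0], 0, 8.2], [[4, -0.4, 0], 0, 8.2], [[4, -0.4, 0], 0, 8.2], [[0, 0, 0], 0, 8.2], [[0, 0, 0], 0, 8.2], [[0, 0, 0], 0, 8.2]]}}

```text
clock: 15.82
position: [0.5216, 0.0099, 0.1101]
ee_rot: [0.609, 0.792, -0.032, -0.012]
ft_force: [-0.5, 0.0, 0.3]
grip_width: 0.958
```

```bash
python3 -c "
from h import *
gog(.6193,-.2196,.10,70)
i,d=eyes.camera('top'); cv2.imwrite('pics/t9.png',i)
"
```

```text
t 15.82 p [0.5216 0.0099 0.1101] xaxis [-0.257  0.966 -0.021] z [-0.058 -0.037 -0.998] F [-0.5  0.   0.3] g 0.958 j [-0.52  0.23  0.45  1.81 -0.07  1.19  1.78]
shift cm [-24.56   3.31   1.31] rows 6.0 | jaw yaw 104.9 tool turn 0.609 G [0.5245 0.0118] after turn first [-18.3   16.76   0.29]
```

Emit:
{"api": "servo_tool", "payload": {"deltas": [[[0, 0, -1.3], 0, 8.2], [[0, 0, -1.3], 0, 8.2], [[0, 0, -1.3], 0, 8.2], [[0, 0, -1.3], 0, 8.2], [[0, 0, -1.3], 0, 8.2], [[0, 0, -1.3], 0, 8.2], [[0, 0, -1.3], 0, 8.2], [[0, 0, -1.3], 0, 8.2], [[0, 0, -1.3], 0, 8.2], [[0, 0, -1.3], 0, 8.2], [[0, 0, 0], 0, 8.2], [[0, 0, 0], 0, 8.2]]}}

```text
clock: 16.87
position: [0.5333, -0.0061, 0.2447]
ee_rot: [0.629, 0.777, -0.036, -0.01]
ft_force: [-0.8, 0.1, -0.4]
grip_width: 0.956
```

Emit:
{"api": "servo_tool", "payload": {"deltas": [[[0, 0, 4], 0, 8.2], [[0, 0, 4], 0, 8.2], [[0, 0, 4], 0, 8.2], [[0, 0, 0], 0, 8.2], [[0, 0, 0], 0, 8.2]]}}

```text
clock: 17.28
position: [0.5266, -0.0159, 0.1202]
ee_rot: [0.633, 0.773, -0.035, -0.009]
ft_force: [1.1, 0.2, 0.7]
grip_width: 0.959
```

```bash
python3 -c "
from h import *
gog(.6193,-.2196,.10,70)
"
```

```text
t 17.28 p [ 0.5266 -0.0159  0.1202] xaxis [-0.199  0.98  -0.03 ] z [-0.059 -0.043 -0.997] F [1.1 0.2 0.7] g 0.959 j [-0.5   0.23  0.47  1.78 -0.07  1.21  1.76]
shift cm [-21.69   4.84   2.37] rows 5.4 | jaw yaw 101.5 tool turn 0.549 G [ 0.5295 -0.0138] after turn first [-16.05  15.48   1.49]
```

Emit:
{"api": "servo_tool", "payload": {"deltas": [[[0, 0, 0], 0.12, 8.2], [[0, 0, 0], 0.12, 8.2], [[0, 0, 0], 0.12, 8.2], [[0, 0, 0], 0.12, 8.2], [[0, 0, 0], 0.12, 8.2], [[0, 0, 0], 0.12, 8.2], [[0, 0, 0], 0.12, 8.2], [[0, 0, 0], 0.12, 8.2], [[0, 0, 0], 0.12, 8.2], [[0, 0, 0], 0.12, 8.2], [[0, 0, 0], 0.12, 8.2], [[0, 0, 0], 0.12, 8.2]]}}

```text
clock: 18.28
position: [0.5387, -0.0183, 0.1456]
ee_rot: [0.99, 0.137, -0.021, 0.017]
ft_force: [-0.0, -0.6, -0.7]
grip_width: 0.96
```

Emit:
{"api": "servo_tool", "payload": {"deltas": [[[0, 0, 0], 0.12, 8.2], [[0, 0, 0], 0.12, 8.2], [[0, 0, 0], 0.12, 8.2], [[0, 0, 0], 0.12, 8.2], [[0, 0, 0], 0.12, 8.2], [[0, 0, 0], 0.12, 8.2], [[0, 0, 0], 0.12, 8.2], [[0, 0, 0], 0.12, 8.2], [[0, 0, 0], 0.12, 8.2], [[0, 0, 0], 0.12, 8.2], [[0, 0, 0], 0, 8.2], [[0, 0, 0], 0, 8.2]]}}

```text
clock: 19.28
position: [0.5517, -0.0186, 0.1739]
ee_rot: [0.883, -0.47, 0.003, 0.016]
ft_force: [-0.2, -0.2, -0.4]
grip_width: 0.96
```

```bash
python3 -c "
from h import *
gog(.6193,-.2196,.10,-54)
"
```

```text
t 19.28 p [ 0.5517 -0.0186  0.1739] xaxis [ 0.559 -0.829  0.019] z [-0.01  -0.03  -0.999] F [-0.2 -0.2 -0.4] g 0.96 j [-0.8   0.24  0.85  1.71 -0.16  1.28 -0.89]
shift cm [20.4   5.56  7.93] rows 5.4 | jaw yaw -56.0 tool turn -0.035 G [ 0.5522 -0.0171] after turn first [20.19  6.27  7.94]
```

Emit:
{"api": "servo_tool", "payload": {"deltas": [[[2, 0.6, 0], 0, 8.2], [[2, 0.6, 0], 0, 8.2], [[2, 0.6, 0], 0, 8.2], [[2, 0.6, 0.5], 0, 8.2], [[2, 0.6, 0.5], 0, 8.2], [[2, 0.6, 0.5], 0, 8.2], [[2, 0.6, 0.5], 0, 8.2], [[2, 0.6, 0.5], 0, 8.2], [[2, 0.6, 0.5], 0, 8.2], [[1, 0.3, 0], 0, 8.2], [[0, 0, 0], 0, 8.2], [[0, 0, 0], 0, 8.2]]}}

```text
clock: 20.28
position: [0.6228, -0.2134, 0.159]
ee_rot: [0.896, -0.443, 0.006, 0.012]
ft_force: [0.5, 0.6, 0.0]
grip_width: 0.961
```

```bash
python3 -c "
from holes import *
gog(.6193,-.2196,.06,-56)
# post top position from top view
J=[];E=[]
for k in range(3): a,b=eyes.camera('top'); J.append(a.astype(float)); E.append(b)
j=np.mean(J,0); cv2.imwrite('pics/t10.png',j.astype(np.uint8)); W=cloud('top',np.median(E,0))
m=(W[...,2]>.08)&(W[...,2]<.105)&(np.hypot(W[...,0]-.3786,W[...,1]-.2885)<.04)
print('post pts',m.sum(),np.mean(W[m],0)); v,u=np.nonzero(m); print('px',u.mean(),v.mean(),'->',onplane('top',u.mean(),v.mean(),.093)[:2])
u,v=map(int,proj('top',[.3786,.2885,.07])); a=cv2.resize(j[v-30:v+30,u-30:u+30].astype(np.uint8),(500,500),interpolation=cv2.INTER_CUBIC); 
i,_=eyes.camera('side'); u,v=map(int,proj('side',[.3786,.2885,.05])); b=cv2.resize(i[v-40:v+40,u-45:u+45],(560,500),interpolation=cv2.INTER_CUBIC)
cv2.imwrite('pics/c10.png',cv2.resize(np.hstack([a,b]),(800,377)))
"
```

```text
t 20.28 p [ 0.6228 -0.2134  0.159 ] xaxis [ 0.607 -0.794  0.02 ] z [-0.    -0.026 -1.   ] F [0.5 0.6 0. ] g 0.961 j [-0.34  0.52  0.83  1.46 -0.37  1.32 -0.4 ]
shift cm [0.17 0.58 9.92] rows 2.4 | jaw yaw -52.6 tool turn 0.059 G [ 0.6228 -0.2121] after turn first [0.22 0.56 9.92]
post pts 73 [0.37995143 0.28764138 0.09223759]
px 220.3835616438356 316.73972602739724 -> [0.3800191  0.28748787]
```

View pics/c10.png

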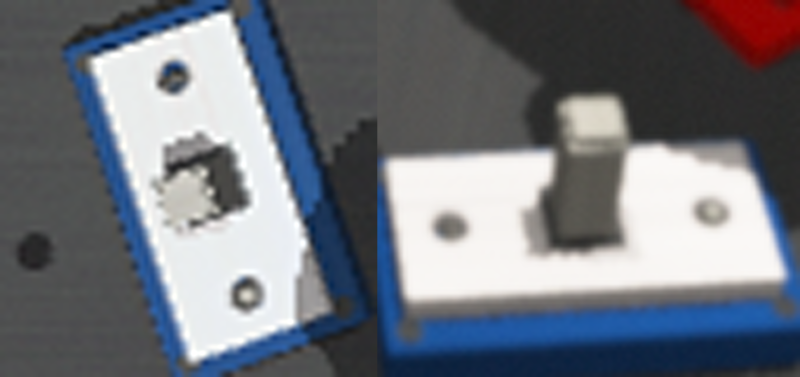

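Emit:
{"api": "servo_tool", "payload": {"deltas": [[[0.1, 0.3, 0.5], 0, 8.2], [[0.1, 0.3, 1.5], 0, 8.2], [[0, 0, 1.5], 0, 8.2], [[0, 0, 1.5], 0, 8.2], [[0, 0, 1.5], 0, 8.2], [[0, 0, 1.5], 0, 8.2], [[0, 0, 1.5], 0, 8.2], [[0, 0, 1.5], 0, 8.2], [[0, 0, 1.5], 0, 8.2], [[0, 0, 0.5], 0, 8.2], [[0, 0, 0], 0, 8.2]]}}

```text
clock: 21.4
position: [0.6199, -0.2112, 0.0233]
ee_rot: [0.9, -0.436, 0.006, 0.008]
ft_force: [-0.3, -0.1, 0.3]
grip_width: 0.959
```

```bash
python3 -c "
from h import *
gog(.6193,-.2196,-.036,-54)
"
```

```text
t 21.4 p [ 0.6199 -0.2112  0.0233] xaxis [ 0.62  -0.784  0.019] z [ 0.004 -0.021 -1.   ] F [-0.3 -0.1  0.3] g 0.959 j [-0.29  0.64  0.75  1.6  -0.46  1.08 -0.33]
shift cm [0.6  0.56 5.95] rows 1.4 | jaw yaw -51.7 tool turn 0.041 G [ 0.6197 -0.2101] after turn first [0.63 0.53 5.95]
```

Emit:
{"api": "servo_tool", "payload": {"deltas": [[[0.3, 0.3, 0], 0, 8.2], [[0.3, 0.3, 0], 0, 8.2], [[0, 0, 1], 0, 8.2], [[0, 0, 1], 0, 8.2], [[0, 0, 0.5], 0, 8.2], [[0, 0, 0], 0, 8.2], [[0, 0, 0], 0, 8.2]]}}

```text
clock: 21.98
position: [0.6204, -0.2212, -0.001]
ee_rot: [0.9, -0.435, 0.008, 0.008]
ft_force: [-0.8, 0.0, -0.4]
grip_width: 0.956
```

```bash
python3 -c "
from h import *
gog(.6193,-.2196,-.036,-52)
i,d=eyes.camera('side'); W=cloud('side',d); s=telemetry.get_obs(); p=np.array(s['position'])
near=(i.max(2)<40)&(np.linalg.norm(W[...,:2]-p[:2],axis=2)<.08)&(W[...,2]>.012)
P=W[near]; k=np.argsort(P[:,2])[:60]; print(len(P),np.round(P[k][::6],3))
u,v=map(int,proj('side',[.6193,-.2196,.03])); cv2.imwrite('pics/c11.png',cv2.resize(i[v-30:v+30,u-35:u+35],None,fx=8,fy=8,interpolation=cv2.INTER_CUBIC))
"
```

```text
t 21.98 p [ 0.6204 -0.2212 -0.001 ] xaxis [ 0.621 -0.784  0.022] z [ 0.008 -0.021 -1.   ] F [-0.8  0.  -0.4] g 0.956 j [-0.26  0.67  0.73  1.61 -0.48  1.04 -0.3 ]
shift cm [-0.16 -0.    3.5 ] rows 0.8 | jaw yaw -51.6 tool turn 0.007 G [ 0.62   -0.2202] after turn first [-0.16 -0.    3.5 ]
1113 [[ 0.649 -0.248  0.053]
 [ 0.644 -0.252  0.055]
 [ 0.647 -0.251  0.058]
 [ 0.649 -0.248  0.06 ]
 [ 0.59  -0.171  0.062]
 [ 0.586 -0.177  0.065]
 [ 0.642 -0.253  0.067]
 [ 0.59  -0.17   0.069]
 [ 0.639 -0.254  0.07 ]
 [ 0.586 -0.176  0.072]]
```

View pics/c11.png

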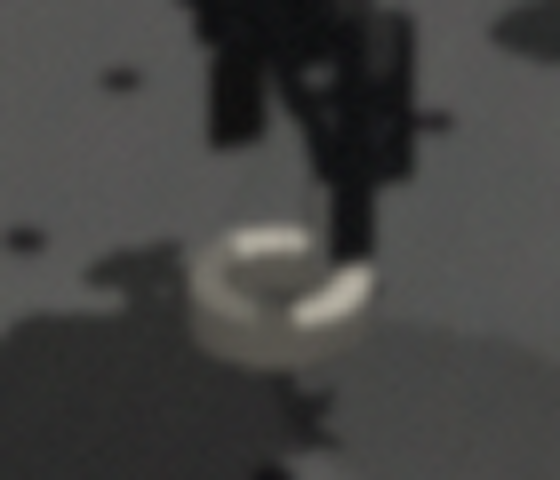

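Side crop: the fingers straddle the ring at (275,300), tips still about 3 cm above it. Going down 4 cm.

Emit:
{"api": "servo_tool", "payload": {"deltas": [[[-0.1, 0, 1], 0, 8.2], [[0, 0, 1], 0, 8.2], [[0, 0, 1], 0, 8.2], [[0, 0, 0.5], 0, 8.2], [[0, 0, 0.3], 0, 8.2], [[0, 0, 0], 0, 8.2], [[0, 0, 0], 0, 8.2]]}}

```text
clock: 22.62
position: [0.6197, -0.2207, -0.0438]
ee_rot: [0.9, -0.435, 0.008, 0.008]
ft_force: [-0.3, -0.5, 0.3]
grip_width: 0.961
```

```bash
python3 -c "
from h import *
gog(.6193,-.2196,-.042,-52)
"
```

```text
t 22.62 p [ 0.6197 -0.2207 -0.0438] xaxis [ 0.621 -0.783  0.021] z [ 0.007 -0.021 -1.   ] F [-0.3 -0.5  0.3] g 0.961 j [-0.24  0.72  0.7   1.63 -0.52  0.97 -0.28]
shift cm [-0.    0.01 -0.18] rows 0.0 | jaw yaw -51.6 tool turn 0.007 G [ 0.6194 -0.2196] after turn first [-0.    0.01 -0.18]
```

Emit:
{"api": "servo_tool", "payload": {"deltas": [[[0, 0, -0.2], 0, 8.2], [[0, 0, 0], 0, 7], [[0, 0, 0], 0, 5.5], [[0, 0, 0], 0, 5.5], [[0, 0, 0], 0, 5.5], [[0, 0, 0], 0, 5.5], [[0, 0, 0], 0, 5.5]]}}

```text
clock: 23.2
position: [0.6206, -0.2211, -0.0394]
ee_rot: [0.9, -0.435, 0.009, 0.008]
ft_force: [-0.1, 0.1, -3.4]
grip_width: 0.709
```

```bash
python3 -c "
from h import *
gog(.6193,-.2196,-.042,-52)
"
```

```text
t 23.2 p [ 0.6206 -0.2211 -0.0394] xaxis [ 0.621 -0.783  0.022] z [ 0.009 -0.021 -1.   ] F [-0.1  0.1 -3.4] g 0.709 j [-0.24  0.72  0.7   1.62 -0.51  0.98 -0.28]
shift cm [-0.09  0.04  0.26] rows 0.1 | jaw yaw -51.6 tool turn 0.007 G [ 0.6202 -0.22  ] after turn first [-0.09  0.04  0.26]
```

Emit:
{"api": "servo_tool", "payload": {"deltas": [[[0, 0, -1], 0, 5.5], [[0, 0, -1.5], 0, 5.5], [[0, 0, -1.5], 0, 5.5], [[0, 0, -1.5], 0, 5.5], [[0, 0, -1.5], 0, 5.5], [[0, 0, -1.5], 0, 5.5], [[0, 0, -1.5], 0, 5.5], [[0, 0, -1.5], 0, 5.5], [[0, 0, -1.5], 0, 5.5], [[0, 0, -1.5], 0, 5.5], [[0, 0, -1.5], 0, 5.5], [[0, 0, 0], 0, 5.5]]}}

```text
clock: 24.2
position: [0.6178, -0.2189, 0.1413]
ee_rot: [0.9, -0.437, 0.011, 0.007]
ft_force: [0.6, -1.1, -2.3]
grip_width: 0.713
```

```bash
python3 -c "
from h import *
gog(.379,.2882,.13,-52)
i,d=eyes.camera('side');s,m=st(); u,v=map(int,proj('side',np.array(s['position'])-.05*m[:,2])); cv2.imwrite('pics/c12.png',cv2.resize(i[v-35:v+35,u-40:u+40],None,fx=6,fy=6,interpolation=cv2.INTER_CUBIC))
"
```

```text
t 24.2 p [ 0.6178 -0.2189  0.1413] xaxis [ 0.618 -0.785  0.025] z [ 0.013 -0.022 -1.   ] F [ 0.6 -1.1 -2.3] g 0.713 j [-0.33  0.52  0.82  1.5  -0.37  1.27 -0.37]
shift cm [-54.5  -12.59  -0.29] rows 13.4 | jaw yaw -51.8 tool turn 0.004 G [ 0.6172 -0.2178] after turn first [-54.54 -12.38  -0.29]
t 24.25 p [ 0.6174 -0.2187  0.1398] xaxis [ 0.618 -0.785  0.024] z [ 0.012 -0.022 -1.   ] F [ 0.2 -0.4 -2.7] g 0.716 j [-0.33  0.52  0.82  1.5  -0.37  1.27 -0.37]
```

View pics/c12.png

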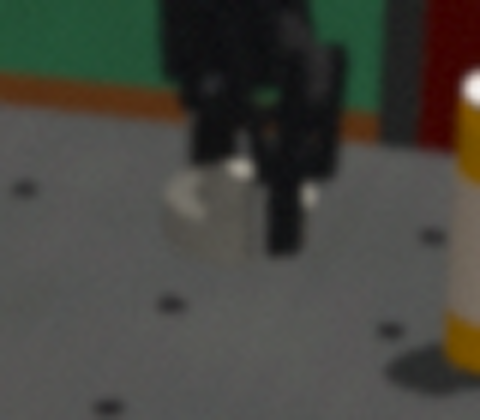

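```bash
cat > held.py <<'E'
from h import *
def held(n,k=3,sat=45,vmin=45,r=.06,zlo=.03,zhi=.075,L=.05):
    I=[];D=[]
    for _ in range(k): a,b=eyes.camera(n); I.append(a.astype(float)); D.append(b)
    i=np.mean(I,0).astype(np.uint8); W=cloud(n,np.median(D,0)); s=telemetry.get_obs(); m=R.from_quat(s['ee_rot']).as_matrix()
    T=(W-np.array(s['position']))@m*1000   # tool frame, mm
    q=cv2.cvtColor(i,cv2.COLOR_BGR2HSV)
    ok=(np.hypot(T[...,0],T[...,1])<60)&(T[...,2]<-10)&(T[...,2]>-110)
    return T,i,q,ok
E
python3 - <<'E'
from held import *
for n in('side','top'):
    T,i,q,ok=held(n); P=T[ok]; V=i.max(2)[ok]
    print(n,ok.sum())
    lt=V>55; 
    for nm,mm in(('light',lt),('dark',~lt)):
        if mm.sum()>5: print(nm,mm.sum(),np.round(np.percentile(P[mm],[2,25,50,75,98],axis=0)).tolist())
    v,u=np.nonzero(ok)
    if n=='side': np.savez('hs.npz',P=P,V=V,u=u,v=v)
    if lt.sum()>0:
        c=P[lt]; print(np.round(c[:: max(1,len(c)//25)]).astype(int).tolist())
E
```

```text
side 583
light 303 [[-41.0, -34.0, -82.0], [-27.0, -25.0, -62.0], [-14.0, -12.0, -58.0], [16.0, -2.0, -51.0], [35.0, 23.0, -43.0]]
dark 280 [[-58.0, -16.0, -109.0], [-43.0, -11.0, -99.0], [-2.0, -6.0, -86.0], [32.0, 1.0, -71.0], [53.0, 9.0, -55.0]]
[[40, -13, -85], [26, 4, -63], [25, 3, -61], [20, -2, -61], [20, -7, -59], [12, -19, -62], [-44, 5, -82], [17, 0, -54], [1, -26, -62], [-38, -11, -77], [18, -8, -49], [-18, 23, -59], [17, 3, -44], [-13, -33, -62], [-39, -12, -69], [-22, -20, -61], [-11, -32, -55], [-35, -10, -62], [-26, -22, -57], [-15, -31, -52], [-22, 19, -45], [-29, -15, -52], [-25, -21, -49], [-19, -27, -44], [-38, -2, -48], [-35, -7, -45]]
top 119
light 83 [[-30.0, -31.0, -63.0], [-22.0, -26.0, -61.0], [-14.0, -22.0, -60.0], [-6.0, -18.0, -58.0], [5.0, -12.0, -45.0]]
dark 36 [[-58.0, -11.0, -110.0], [-42.0, -10.0, -102.0], [-40.0, -7.0, -97.0], [-38.0, -2.0, -93.0], [-30.0, 14.0, -53.0]]
[[8, -29, -58], [6, -27, -61], [0, -28, -62], [-6, -31, -57], [-1, -26, -58], [-9, -29, -62], [-2, -24, -59], [-12, -29, -60], [-7, -24, -63], [-14, -28, -55], [-10, -24, -61], [-4, -19, -60], [-15, -25, -61], [-10, -20, -61], [-18, -25, -59], [-14, -20, -63], [-20, -23, -60], [-15, -18, -61], [-23, -22, -58], [-18, -18, -62], [-25, -22, -49], [-22, -18, -63], [-26, -20, -48], [-23, -16, -60], [-28, -17, -57], [-29, -16, -46], [-26, -12, -61], [-30, -11, -59]]
```

Depth points put the ring centred and level in the hand, its top 61 mm and underside about 41 mm behind the TCP. Moving to the fixture.

Emit:
{"api": "servo_tool", "payload": {"deltas": [[[-2.4, -0.55, 0], 0, 5.5], [[-2.4, -0.55, 0], 0, 5.5], [[-2.4, -0.55, 0], 0, 5.5], [[-2.4, -0.55, 0], 0, 5.5], [[-2.4, -0.55, 0], 0, 5.5], [[-2.4, -0.55, 0], 0, 5.5], [[-2.4, -0.55, 0], 0, 5.5], [[-2.4, -0.55, 0], 0, 5.5], [[-2.4, -0.55, 0], 0, 5.5], [[-2.4, -0.55, 0], 0, 5.5], [[-2.4, -0.55, 0], 0, 5.5], [[0, 0, 0], 0, 5.5]]}}

```text
clock: 25.55
position: [0.4895, 0.0345, 0.121]
ee_rot: [0.899, -0.439, 0.003, 0.013]
ft_force: [0.0, 1.4, -3.3]
grip_width: 0.716
```

```bash
python3 -c "
from h import *
gog(.379,.2882,.13,-52)"
```

```text
t 25.55 p [0.4895 0.0345 0.121 ] xaxis [ 0.615 -0.788  0.017] z [-0.007 -0.027 -1.   ] F [ 0.   1.4 -3.3] g 0.716 j [-0.95  0.11  0.82  1.93 -0.06  1.15 -1.01]
shift cm [-26.69  -6.77  -1.49] rows 6.6 | jaw yaw -52.0 tool turn -0.0 G [0.4898 0.0359] after turn first [-26.69  -6.78  -1.49]
```

Emit:
{"api": "servo_tool", "payload": {"deltas": [[[-2.4, -0.6, -0.3], 0, 5.5], [[-2.4, -0.6, -0.3], 0, 5.5], [[-2.4, -0.6, -0.3], 0, 5.5], [[-2.4, -0.6, -0.3], 0, 5.5], [[-2.4, -0.6, -0.3], 0, 5.5], [[-2.4, -0.6, -0.3], 0, 5.5], [[-2.4, -0.6, -0.3], 0, 5.5], [[-2.4, -0.6, -0.3], 0, 5.5], [[-2.4, -0.6, -0.3], 0, 5.5], [[-2.4, -0.6, -0.3], 0, 5.5], [[-1.2, -0.3, 0], 0, 5.5], [[0, 0, 0], 0, 5.5]]}}

```text
clock: 26.55
position: [0.3782, 0.279, 0.1423]
ee_rot: [0.897, -0.441, 0.002, 0.016]
ft_force: [-0.3, 0.5, -2.9]
grip_width: 0.72
```

```bash
python3 -c "
from h import *
gog(.379,.2882,.07,-52)"
```

```text
t 26.55 p [0.3782 0.279  0.1423] xaxis [ 0.611 -0.791  0.017] z [-0.011 -0.03  -0.999] F [-0.3  0.5 -2.9] g 0.72 j [-1.28  0.03  0.55  1.93 -0.    1.21 -1.64]
shift cm [-0.71 -0.68  7.2 ] rows 1.7 | jaw yaw -52.3 tool turn -0.005 G [0.3787 0.2806] after turn first [-0.71 -0.69  7.2 ]
```

Emit:
{"api": "servo_tool", "payload": {"deltas": [[[-0.3, -0.3, 0], 0, 5.5], [[-0.3, -0.3, 1], 0, 5.5], [[0, 0, 1], 0, 5.5], [[0, 0, 1], 0, 5.5], [[0, 0, 1], 0, 5.5], [[0, 0, 1], 0, 5.5], [[0, 0, 1], 0, 5.5], [[0, 0, 0], 0, 5.5], [[0, 0, 0], 0, 5.5]]}}

```text
clock: 27.3
position: [0.3807, 0.2789, 0.0725]
ee_rot: [0.896, -0.444, 0.002, 0.019]
ft_force: [-0.1, 0.5, -2.4]
grip_width: 0.712
```

Run:
```python
from held import *
gog(.379,.2882,.06,-52)
T,i,q,ok=held('top'); s=telemetry.get_obs(); m=R.from_quat(s['ee_rot']).as_matrix()
t=ok&(abs(T[...,2]+61)<6)&(i.max(2)>55)
P=T[t][:,:2]; r=np.hypot(*P.T); print(t.sum(), np.round(np.percentile(r,[5,50,95]),1))
from scipy.optimize import least_squares
# annulus 19..32: penalise points outside the band
f=lambda c:[max(0,a-32)+max(0,19-a) for a in np.hypot(P[:,0]-c[0],P[:,1]-c[1])]
x=least_squares(f,[0,0]).x; print('centre in tool mm',x, 'rms',np.std(f(x)))
```

```text
t 27.3 p [0.3807 0.2789 0.0725] xaxis [ 0.605 -0.796  0.021] z [-0.013 -0.036 -0.999] F [-0.1  0.5 -2.4] g 0.712 j [-1.26  0.14  0.55  2.   -0.06  1.06 -1.6 ]
shift cm [-0.76 -0.31  1.23] rows 0.4 | jaw yaw -52.7 tool turn -0.013 G [0.3813 0.2807] after turn first [-0.76 -0.32  1.23]
77 [22.4 28.7 32.4]
centre in tool mm [5.07978684 1.41100521] rms 0.26747315565842406
```

Emit:
{"api": "servo_tool", "payload": {"deltas": [[[-0.4, -0.2, 0], 0, 5.5], [[-0.4, -0.15, 0], 0, 5.5], [[0, 0, 0], 0, 5.5], [[0, 0, 0], 0, 5.5]]}}

```text
clock: 27.78
position: [0.3795, 0.2905, 0.0749]
ee_rot: [0.896, -0.444, 0.002, 0.016]
ft_force: [0.6, -0.1, -2.7]
grip_width: 0.711
```

Run:
```python
from held import *
gog(.379,.2882,.06,-52)
i,_=eyes.camera('side'); j,_=eyes.camera('top'); s,m=st(); C=np.array(s['position'])-.05*m[:,2]
u,v=map(int,proj('side',C)); a=i[v-35:v+45,u-40:u+40]
u,v=map(int,proj('top',C)); b=j[v-40:v+40,u-40:u+40]
cv2.imwrite('pics/c13.png',np.clip(cv2.resize(np.hstack([a,b]),(800,400),interpolation=cv2.INTER_CUBIC).astype(float)*1.5,0,255).astype(np.uint8))
```

```text
t 27.78 p [0.3795 0.2905 0.0749] xaxis [ 0.606 -0.795  0.019] z [-0.01  -0.032 -0.999] F [ 0.6 -0.1 -2.7] g 0.711 j [-1.27  0.14  0.55  1.98 -0.07  1.07 -1.61]
shift cm [0.22 0.27 1.5 ] rows 0.4 | jaw yaw -52.7 tool turn -0.012 G [0.38   0.2921] after turn first [0.22 0.27 1.5 ]
t 27.88 p [0.3794 0.2904 0.0748] xaxis [ 0.606 -0.795  0.019] z [-0.011 -0.032 -0.999] F [-0.2  1.4 -2.2] g 0.713 j [-1.27  0.14  0.55  1.98 -0.07  1.07 -1.61]
```

View pics/c13.png

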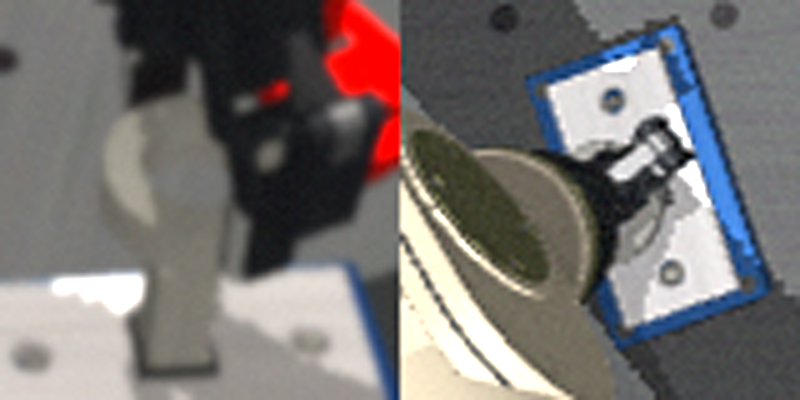

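Run:
```python
from held import *
np.set_printoptions(linewidth=200,suppress=True)
T,i,q,ok=held('side'); s,m=st(); C=np.array(s['position'])-.05*m[:,2]
u0,v0=map(int,proj('side',C)); u0-=40; v0-=35
print('crop px -> value, tool xyz mm')
for cy in range(90,270,15):
    row=[]
    for cx in range(105,245,15):
        u=u0+cx//5; v=v0+cy//5; row.append((int(i[v,u].max()),*np.round(T[v,u]).astype(int).tolist()))
    print(cy,*['%d:(%d,%d,%d)'%r for r in row])
```

```text
t 28.03 p [0.3794 0.2898 0.0746] xaxis [ 0.606 -0.796  0.019] z [-0.011 -0.032 -0.999] F [ 0.5 -0.7 -2.1] g 0.712 j [-1.27  0.14  0.55  1.98 -0.07  1.07 -1.61]
crop px -> value, tool xyz mm
90 80:(151,54,78) 72:(35,-12,-62) 18:(30,-9,-66) 17:(29,-4,-65) 35:(30,2,-61) 49:(30,8,-59) 68:(137,89,79) 19:(-24,-18,-122) 21:(-28,-16,-126) 27:(-28,-10,-122)
105 81:(145,50,80) 72:(34,-13,-56) 56:(30,-9,-59) 67:(27,-5,-60) 76:(25,0,-60) 77:(24,4,-59) 71:(21,9,-60) 19:(-25,-18,-117) 20:(-30,-16,-121) 62:(16,23,-59)
120 82:(136,46,79) 100:(25,-18,-60) 94:(24,-13,-59) 75:(22,-8,-59) 78:(18,-5,-61) 80:(18,2,-58) 80:(16,6,-58) 25:(-26,-18,-111) 20:(-32,-17,-117) 18:(-34,-13,-116)
135 92:(129,42,78) 107:(18,-21,-61) 98:(17,-16,-60) 77:(17,-11,-58) 78:(18,-4,-54) 82:(18,2,-51) 80:(15,6,-52) 50:(-27,-18,-106) 19:(-34,-18,-112) 18:(-34,-13,-110)
150 101:(15,-29,-60) 107:(13,-24,-61) 99:(11,-19,-60) 74:(16,-11,-51) 80:(18,-3,-45) 80:(16,1,-46) 79:(14,6,-46) 76:(13,11,-45) 41:(-29,-13,-98) 17:(-36,-13,-106)
165 99:(9,-32,-60) 108:(7,-28,-61) 102:(4,-23,-61) 76:(16,-10,-44) 79:(104,56,78) 81:(101,61,77) 78
[... 343 characters left out ...]
,70,78) 18:(-41,-14,-91)
210 71:(1,-35,-48) 77:(-7,-35,-57) 101:(-12,-32,-61) 99:(-14,-28,-61) 78:(-15,-23,-61) 77:(-17,-19,-61) 77:(-19,-14,-60) 76:(-22,-11,-62) 59:(-32,-12,-74) 46:(-40,-13,-83)
225 76:(87,19,79) 73:(-7,-34,-49) 76:(-13,-32,-54) 85:(-18,-30,-59) 77:(-21,-26,-60) 78:(-23,-22,-61) 78:(-25,-18,-62) 76:(-26,-13,-60) 59:(-33,-12,-67) 73:(-37,-10,-71)
240 79:(79,15,78) 76:(-8,-34,-43) 76:(-13,-32,-48) 78:(-17,-29,-50) 79:(-22,-27,-55) 80:(-26,-24,-58) 81:(-28,-19,-58) 80:(-30,-15,-58) 65:(-34,-12,-62) 68:(-38,-10,-64)
255 80:(72,11,76) 81:(70,17,76) 78:(68,22,77) 77:(-19,-29,-45) 80:(-23,-26,-48) 80:(-25,-22,-49) 81:(-28,-19,-50) 81:(-31,-15,-51) 65:(-35,-12,-55) 58:(-38,-9,-57)
```

Run:
```python
from held import *
from scipy.optimize import least_squares
T,i,q,ok=held('side',5); s,m=st(); p=np.array(s['position']); W=T/1000@m.T+p
a=np.radians(18.8);ex=np.array([np.cos(a),np.sin(a)]);ey=np.array([-ex[1],ex[0]])
d=W[...,:2]-[.379,.2882]; X=d@ex;Y=d@ey
k=(W[...,2]>.045)&(W[...,2]<.082)&(abs(X)<.02)&(abs(Y)<.02)
print(k.sum(),'X',np.round(np.percentile(X[k],[3,10,50,90,97])*1000,1),'Y',np.round(np.percentile(Y[k],[10,50,75,90])*1000,1))
# outer wall of held ring
r=np.hypot(T[...,0],T[...,1]); w=(T[...,2]>-57)&(T[...,2]<-43)&(r>28)&(r<38)&(T[...,1]<-14)&(i.max(2)>60)
P=T[w][:,:2]; x=least_squares(lambda c:np.hypot(P[:,0]-c[0],P[:,1]-c[1])-32,[0,0],loss='soft_l1').x
print(w.sum(),'ring centre tool mm',x,'world',(p+m@np.array([x[0],x[1],-50])/1000)[:2])
```

```text
t 28.28 p [0.3794 0.2899 0.0746] xaxis [ 0.606 -0.796  0.019] z [-0.011 -0.032 -0.999] F [-1.3 -0.6 -2.2] g 0.709 j [-1.27  0.14  0.55  1.98 -0.07  1.07 -1.61]
214 X [-5.9 -4.   6.8 14.9 15. ] Y [ 2.6 11.9 12.2 12.5]
141 ring centre tool mm [-0.55606156 -2.59629016] world [0.38166745 0.29349606]
```

Run:
```python
from held import *
gog(.3805,.2885,.055,-52.7)
```

```text
t 28.28 p [0.3794 0.2899 0.0746] xaxis [ 0.606 -0.796  0.019] z [-0.011 -0.032 -0.999] F [-1.3 -0.6 -2.2] g 0.709 j [-1.27  0.14  0.55  1.98 -0.07  1.07 -1.61]
shift cm [0.23 0.08 1.96] rows 0.5 | jaw yaw -52.7 tool turn -0.0 G [0.3799 0.2915] after turn first [0.23 0.08 1.96]
```

Emit:
{"api": "servo_tool", "payload": {"deltas": [[[0.2, 0.1, 0.4], 0, 5.5], [[0.03, 0, 0.6], 0, 5.5], [[0.03, 0, 0.6], 0, 5.5], [[0, 0, 0], 0, 5.5], [[0, 0, 0], 0, 5.5]]}}

```text
clock: 28.7
position: [0.3799, 0.2859, 0.0566]
ee_rot: [0.896, -0.444, 0.002, 0.017]
ft_force: [0.2, -0.8, -2.3]
grip_width: 0.716
```

```bash
cat > rel.py <<'E'
from held import *
from scipy.optimize import least_squares
def rel(rad,top,und,k=4):
    """ring held: centre in world by side camera, post by same camera"""
    T,i,q,ok=held('side',k); s=telemetry.get_obs(); m=R.from_quat(s['ee_rot']).as_matrix(); p=np.array(s['position'])
    r=np.hypot(T[...,0],T[...,1]); w=(T[...,2]>top+4)&(T[...,2]<und-2)&(r>rad-5)&(r<rad+6)&(T[...,1]<-rad*.4)&(i.max(2)>60)
    P=T[w][:,:2]; x=least_squares(lambda c:np.hypot(P[:,0]-c[0],P[:,1]-c[1])-rad,[0,0],loss='soft_l1').x
    c=(p+m@np.array([x[0],x[1],(top+und)/2])/1000)
    print(w.sum(),'ring in tool mm',np.round(x,1),'world',np.round(c,4),'post-ring',np.round(np.array([.3829,.2906])-c[:2],4))
E
python3 - <<'E'
from rel import *
gog(.3805,.2885,.055,-52.7); rel(32,-61,-41)
E
```

```text
t 28.7 p [0.3799 0.2859 0.0566] xaxis [ 0.605 -0.796  0.019] z [-0.011 -0.032 -0.999] F [ 0.2 -0.8 -2.3] g 0.716 j [-1.26  0.17  0.55  2.   -0.08  1.03 -1.59]
shift cm [-0.08 -0.06  0.15] rows 0.0 | jaw yaw -52.7 tool turn -0.001 G [0.3805 0.2876] after turn first [-0.08 -0.06  0.15]
131 ring in tool mm [-0.4 -2.3] world [0.3822 0.2897 0.1081] post-ring [0.0007 0.0009]
```

Emit:
{"api": "servo_tool", "payload": {"deltas": [[[-0.08, -0.03, 0.5], 0, 5.5], [[-0.02, 0.02, 0.7], 0, 5.5], [[-0.02, 0.02, 0.7], 0, 5.5], [[0, 0, 0], 0, 5.5], [[0, 0, 0], 0, 5.5]]}}

```text
clock: 29.32
position: [0.3791, 0.2871, 0.0363]
ee_rot: [0.896, -0.444, 0.002, 0.016]
ft_force: [0.8, -0.1, -2.1]
grip_width: 0.71
```

Run:
```python
from rel import *
gog(.3808,.2885,-.004,-52.7); rel(32,-61,-41,2)
```

```text
t 29.32 p [0.3791 0.2871 0.0363] xaxis [ 0.606 -0.795  0.018] z [-0.01  -0.031 -0.999] F [ 0.8 -0.1 -2.1] g 0.71 j [-1.25  0.2   0.54  2.02 -0.1   0.98 -1.58]
shift cm [ 0.01 -0.19  4.03] rows 1.0 | jaw yaw -52.7 tool turn 0.0 G [0.3796 0.2887] after turn first [ 0.01 -0.19  4.03]
127 ring in tool mm [-0.6 -2.5] world [0.3813 0.2908 0.0875] post-ring [ 0.0016 -0.0002]
```

Emit:
{"api": "servo_tool", "payload": {"deltas": [[[0, -0.12, 0.5], 0, 5.5], [[-0.02, 0.02, 0.7], 0, 5.5], [[-0.02, 0.02, 0.7], 0, 5.5], [[-0.02, 0.02, 0.7], 0, 5.5], [[0, 0, 0.4], 0, 5.5], [[0, 0, 0], 0, 5.5], [[0, 0, 0], 0, 5.5]]}}

```text
clock: 30.0
position: [0.379, 0.2871, 0.0032]
ee_rot: [0.896, -0.444, 0.002, 0.016]
ft_force: [-0.3, 0.5, -2.5]
grip_width: 0.71
```

Run:
```python
from rel import *
gog(.3808,.2885,-.004,-52.7); rel(32,-61,-41,2)
```

```text
t 30.0 p [0.379  0.2871 0.0032] xaxis [ 0.606 -0.795  0.018] z [-0.01  -0.031 -0.999] F [-0.3  0.5 -2.5] g 0.71 j [-1.24  0.25  0.53  2.05 -0.14  0.91 -1.55]
shift cm [ 0.08 -0.12  0.72] rows 0.2 | jaw yaw -52.7 tool turn 0.0 G [0.3795 0.2886] after turn first [ 0.08 -0.12  0.72]
126 ring in tool mm [-0.6 -2.4] world [0.3811 0.2908 0.0544] post-ring [ 0.0018 -0.0002]
```

Emit:
{"api": "servo_tool", "payload": {"deltas": [[[0.05, -0.05, 0.3], 0, 5.5], [[0, 0, 0.3], 0, 5.5], [[0, 0, 0], 0, 5.5]]}}

```text
clock: 30.35
position: [0.3803, 0.2876, -0.0023]
ee_rot: [0.896, -0.444, 0.002, 0.015]
ft_force: [-0.4, -0.4, -3.1]
grip_width: 0.712
```

Emit:
{"api": "servo_tool", "payload": {"deltas": [[[0, 0, 0.15], 0, 5.5], [[0, 0, 0.15], 0, 5.5]]}}

```text
clock: 30.52
position: [0.3804, 0.2877, -0.0032]
ee_rot: [0.896, -0.444, 0.002, 0.015]
ft_force: [-14.9, -9.8, 42.9]
grip_width: 0.715
```

Landed, pressing 43 N. Relieve a little, release and rise.

Emit:
{"api": "servo_tool", "payload": {"deltas": [[[0, 0, -0.05], 0, 5.5], [[0, 0, 0], 0, 6.8], [[0, 0, 0], 0, 7.5], [[0, 0, 0], 0, 8.2], [[0, 0, 0], 0, 8.2], [[0, 0, -0.8], 0, 8.2], [[0, 0, -1], 0, 8.2], [[0, 0, -1.5], 0, 8.2], [[0, 0, -1.5], 0, 8.2], [[0, 0, -1.5], 0, 8.2], [[0, 0, -1.5], 0, 8.2], [[0, 0, -1.5], 0, 8.2]]}}

```text
clock: 31.52
position: [0.3816, 0.2895, 0.0974]
ee_rot: [0.896, -0.445, 0.002, 0.016]
ft_force: [-1.1, 0.9, 0.2]
grip_width: 0.961
```

Run:
```python
from rel import *
gog(.4763,-.0022,.1,-52.7)
c,t=[],[]
D=np.median([eyes.camera('side')[1] for k in range(4)],0); W=cloud('side',D)
d=W[...,:2]-[.3829,.2906]; r=np.hypot(d[...,0],d[...,1])
k=(r<.031)&(r>.017)&(W[...,2]>.045)&(W[...,2]<.068); P=W[k]
A=np.c_[P[:,:2]-[.3829,.2906],np.ones(len(P))]
top=P[P[:,2]>.053]; A=np.c_[top[:,:2]-[.3829,.2906],np.ones(len(top))]
print(len(top),'plane slope/height',np.linalg.lstsq(A,top[:,2],rcond=None)[0],'z',np.round(np.percentile(top[:,2],[5,50,95]),4))
k=(W[...,2]>.04)&(W[...,2]<.054)&(r<.045); P=W[k][:,:2]; P=P[P[:,1]>.30]
x=least_squares(lambda c:np.hypot(P[:,0]-c[0],P[:,1]-c[1])-.032,[.3829,.2906],loss='soft_l1',f_scale=.001).x; print('ring centre',x)
```

```text
t 31.52 p [0.3816 0.2895 0.0974] xaxis [ 0.605 -0.796  0.018] z [-0.01 -0.03 -1.  ] F [-1.1  0.9  0.2] g 0.961 j [-1.27  0.11  0.55  1.96 -0.05  1.12 -1.62]
shift cm [29.04 10.21  0.52] rows 7.4 | jaw yaw -52.8 tool turn -0.002 G [0.3821 0.2909] after turn first [29.03 10.26  0.52]
392 plane slope/height [0.00099954 0.00406088 0.05683629] z [0.0559 0.0569 0.0578]
ring centre [0.38313366 0.29119975]
```

Wide collar sits flat at z = 0.057 (slope < 0.5 %) and is centred on the post. Next, the narrow collar.

Emit:
{"api": "servo_tool", "payload": {"deltas": [[[2.4, 0.85, 0], 0, 7], [[2.4, 0.85, 0], 0, 7], [[2.4, 0.85, 0], 0, 7], [[2.4, 0.85, 0], 0, 7], [[2.4, 0.85, 0], 0, 7], [[2.4, 0.85, 0], 0, 7], [[2.4, 0.85, 0], 0, 7], [[2.4, 0.85, 0], 0, 7], [[2.4, 0.85, 0], 0, 7], [[2.4, 0.85, 0], 0, 7], [[2.4, 0.85, 0], 0, 7], [[1.5, 0.5, 0], 0, 7]]}}

```text
clock: 32.72
position: [0.4684, -0.0035, 0.0972]
ee_rot: [0.898, -0.44, -0.001, 0.021]
ft_force: [0.9, -0.2, -0.1]
grip_width: 0.82
```

Emit:
{"api": "servo_tool", "payload": {"deltas": [[[0, 0, 0], 0, 7], [[0, 0, 0], 0, 7]]}}

```text
clock: 32.88
position: [0.4679, -0.0077, 0.0963]
ee_rot: [0.896, -0.443, -0.002, 0.022]
ft_force: [-0.6, 1.3, -0.4]
grip_width: 0.821
```

Run:
```python
from rel import *
gog(.4763,-.0022,.03,-52.7)
```

```text
t 32.88 p [ 0.4679 -0.0077  0.0963] xaxis [ 0.607 -0.794  0.017] z [-0.023 -0.039 -0.999] F [-0.6  1.3 -0.4] g 0.821 j [-0.91  0.09  0.85  2.   -0.04  1.11 -0.96]
shift cm [ 0.05 -1.07  6.59] rows 1.6 | jaw yaw -52.6 tool turn 0.002 G [ 0.469  -0.0058] after turn first [ 0.04 -1.07  6.59]
```

Emit:
{"api": "servo_tool", "payload": {"deltas": [[[0, -0.5, 0], 0, 7], [[0, -0.55, 0.8], 0, 7], [[0, 0, 1], 0, 7], [[0, 0, 1], 0, 7], [[0, 0, 1], 0, 7], [[0, 0, 1], 0, 7], [[0, 0, 1], 0, 7], [[0, 0, 1], 0, 7], [[0, 0, 0.5], 0, 7], [[0, 0, 0], 0, 7], [[0, 0, 0], 0, 7]]}}

```text
clock: 33.8
position: [0.4712, 0.0011, 0.0132]
ee_rot: [0.898, -0.44, -0.004, 0.024]
ft_force: [0.7, -0.3, -0.4]
grip_width: 0.821
```

Run:
```python
from rel import *
gog(.4763,-.0022,-.03,-52.7)
```

```text
t 33.8 p [0.4712 0.0011 0.0132] xaxis [ 0.613 -0.79   0.014] z [-0.029 -0.04  -0.999] F [ 0.7 -0.3 -0.4] g 0.821 j [-0.85  0.27  0.81  2.06 -0.2   0.93 -0.85]
shift cm [ 0.58 -0.17  4.32] rows 1.0 | jaw yaw -52.2 tool turn 0.008 G [0.4726 0.0031] after turn first [ 0.58 -0.17  4.32]
```

Emit:
{"api": "servo_tool", "payload": {"deltas": [[[0.3, -0.1, 0], 0, 7], [[0.3, -0.1, 0.6], 0, 7], [[0, 0, 0.8], 0, 7], [[0, 0, 0.8], 0, 7], [[0, 0, 0], 0, 7], [[0, 0, 0], 0, 7]]}}

```text
clock: 34.3
position: [0.4778, -0.0038, -0.01]
ee_rot: [0.898, -0.44, -0.003, 0.023]
ft_force: [0.2, 0.2, 0.2]
grip_width: 0.819
```

Run:
```python
from rel import *
gog(.4763,-.0022,-.04,-52.2)
D=np.median([eyes.camera('side')[1] for k in range(3)],0); W=cloud('side',D); r=np.hypot(W[...,0]-.4763,W[...,1]+.0022)
P=W[(r<.035)&(W[...,2]>.006)&(W[...,2]<.018)&(W[...,1]>.005)]
x=least_squares(lambda c:np.hypot(P[:,0]-c[0],P[:,1]-c[1])-.025,[.476,-.002],loss='soft_l1',f_scale=.001).x; print(len(P),'ring side cam',x)
```

```text
t 34.3 p [ 0.4778 -0.0038 -0.01  ] xaxis [ 0.612 -0.791  0.015] z [-0.026 -0.039 -0.999] F [0.2 0.2 0.2] g 0.819 j [-0.8   0.33  0.78  2.06 -0.25  0.89 -0.8 ]
shift cm [-0.19  0.11  3.01] rows 0.7 | jaw yaw -52.2 tool turn -0.001 G [ 0.4791 -0.0019] after turn first [-0.19  0.11  3.01]
81 ring side cam [ 0.47933857 -0.00142753]
```

Emit:
{"api": "servo_tool", "payload": {"deltas": [[[-0.15, 0.1, 0.6], 0, 7], [[-0.02, 0.03, 0.8], 0, 7], [[-0.02, 0.03, 0.8], 0, 7], [[0, 0, 0.5], 0, 7], [[0, 0, 0.2], 0, 7], [[0, 0, 0], 0, 7]]}}

```text
clock: 34.95
position: [0.4745, -0.0036, -0.0413]
ee_rot: [0.898, -0.44, -0.003, 0.022]
ft_force: [-0.2, 0.2, 0.3]
grip_width: 0.823
```

Run:
```python
from rel import *
gog(.4763,-.0022,-.04,-52.2)
```

```text
t 34.95 p [ 0.4745 -0.0036 -0.0413] xaxis [ 0.613 -0.79   0.014] z [-0.025 -0.037 -0.999] F [-0.2  0.2  0.3] g 0.823 j [-0.77  0.39  0.74  2.08 -0.31  0.82 -0.75]
shift cm [ 0.07 -0.01 -0.13] rows 0.0 | jaw yaw -52.2 tool turn 0.0 G [ 0.4758 -0.0017] after turn first [ 0.07 -0.01 -0.13]
```

Emit:
{"api": "servo_tool", "payload": {"deltas": [[[0, 0, -0.2], 0, 7], [[0, 0, 0], 0, 5.5], [[0, 0, 0], 0, 4], [[0, 0, 0], 0, 4], [[0, 0, 0], 0, 4], [[0, 0, 0], 0, 4], [[0, 0, -0.7], 0, 4], [[0, 0, -1], 0, 4], [[0, 0, -1.5], 0, 4], [[0, 0, -1.5], 0, 4], [[0, 0, -1.5], 0, 4], [[0, 0, -1.5], 0, 4]], "force": 60}}

```text
clock: 35.95
position: [0.4745, -0.002, 0.0423]
ee_rot: [0.897, -0.441, -0.005, 0.024]
ft_force: [0.4, -0.4, -2.6]
grip_width: 0.574
```

Emit:
{"api": "servo_tool", "payload": {"deltas": [[[0, 0, -1.5], 0, 4], [[0, 0, -1.5], 0, 4], [[0, 0, -1.5], 0, 4], [[0, 0, -1.5], 0, 4], [[0, 0, -1.5], 0, 4], [[0, 0, -1.5], 0, 4], [[0, 0, 0], 0, 4], [[0, 0, 0], 0, 4]]}}

```text
clock: 36.62
position: [0.4783, -0.0, 0.1453]
ee_rot: [0.896, -0.443, -0.002, 0.021]
ft_force: [-0.0, -0.2, -2.0]
grip_width: 0.569
```

Run:
```python
from rel import *
gog(.3805,.2885,.13,-52.2)
T,i,q,ok=held('side')
P=T[ok&(i.max(2)>60)&(np.hypot(T[...,0],T[...,1])<34)]; print(len(P),np.round(np.percentile(P[:,2],[1,5,25,50,75,95,99])))
Q=P[(abs(P[:,0])<18)&(P[:,2]>-80)]; print(np.round(Q[np.argsort(Q[:,2])][::max(1,len(Q)//25)]).astype(int).tolist())
```

```text
t 36.62 p [ 0.4783 -0.      0.1453] xaxis [ 0.608 -0.794  0.014] z [-0.022 -0.035 -0.999] F [-0.  -0.2 -2. ] g 0.569 j [-0.94  0.05  0.86  1.92 -0.    1.22 -1.  ]
shift cm [-28.8   -9.61   0.73] rows 7.3 | jaw yaw -52.6 tool turn -0.007 G [0.4794 0.0017] after turn first [-28.74  -9.8    0.73]
336 [-78. -69. -64. -57. -49. -43. -41.]
[[-16, -18, -67], [-14, -20, -67], [12, -18, -66], [-16, -21, -66], [-18, -17, -65], [-14, -22, -65], [7, -20, -64], [-1, -27, -64], [-14, -24, -63], [17, -4, -62], [14, 7, -61], [-7, -27, -60], [-17, -21, -59], [-4, -28, -58], [17, 4, -58], [-17, -23, -57], [-13, -26, -56], [18, -5, -55], [-4, -28, -54], [-7, -27, -53], [0, -28, -51], [16, -6, -51], [16, 9, -49], [16, 3, -49], [-17, -23, -48], [16, 4, -46], [15, 8, -46], [-16, -22, -44], [-12, -27, -43]]
```

Emit:
{"api": "servo_tool", "payload": {"deltas": [[[-2.3, -0.75, 0], 0, 4], [[-2.3, -0.75, 0], 0, 4], [[-2.3, -0.75, 0], 0, 4], [[-2.3, -0.75, 0], 0, 4], [[-2.3, -0.75, 0], 0, 4], [[-2.3, -0.75, 0], 0, 4], [[-2.3, -0.75, 0], 0, 4], [[-2.3, -0.75, 0], 0, 4], [[-2.3, -0.75, 0], 0, 4], [[-2.3, -0.75, 0], 0, 4], [[-2.3, -0.75, 0], 0, 4], [[-1.5, -0.5, 0], 0, 4]]}}

```text
clock: 37.77
position: [0.376, 0.2685, 0.1246]
ee_rot: [0.893, -0.448, -0.005, 0.031]
ft_force: [-0.4, 0.2, -2.1]
grip_width: 0.569
```

Emit:
{"api": "servo_tool", "payload": {"deltas": [[[0, 0, 0], 0, 4], [[0, 0, 0], 0, 4]]}}

```text
clock: 37.93
position: [0.3735, 0.2708, 0.1223]
ee_rot: [0.895, -0.446, -0.006, 0.033]
ft_force: [0.7, -0.5, -2.0]
grip_width: 0.573
```

Run:
```python
from rel import *
gog(.3805,.2885,.065,-52.2)
```

```text
t 37.93 p [0.3735 0.2708 0.1223] xaxis [ 0.603 -0.798  0.02 ] z [-0.04  -0.054 -0.998] F [ 0.7 -0.5 -2. ] g 0.573 j [-1.27  0.07  0.56  1.94 -0.02  1.21 -1.63]
shift cm [-1.   -1.67  5.62] rows 1.4 | jaw yaw -52.9 tool turn -0.013 G [0.3755 0.2735] after turn first [-0.98 -1.68  5.61]
```

Emit:
{"api": "servo_tool", "payload": {"deltas": [[[-0.5, -0.8, 0], 0, 4], [[-0.5, -0.85, 0.5], 0, 4], [[-0.02, 0.05, 1], 0, 4], [[-0.02, 0.05, 1], 0, 4], [[-0.02, 0.05, 1], 0, 4], [[-0.02, 0.05, 1], 0, 4], [[0, 0, 0], 0, 4], [[0, 0, 0], 0, 4]]}}

```text
clock: 38.6
position: [0.3778, 0.2805, 0.0695]
ee_rot: [0.893, -0.449, -0.006, 0.036]
ft_force: [-0.7, 0.0, -1.3]
grip_width: 0.571
```

Run:
```python
from rel import *
gog(.3805,.2885,.06,-52.2); rel(25,-67,-41)
```

```text
t 38.6 p [0.3778 0.2805 0.0695] xaxis [ 0.597 -0.802  0.022] z [-0.042 -0.059 -0.997] F [-0.7  0.  -1.3] g 0.571 j [-1.25  0.17  0.55  1.97 -0.08  1.1  -1.59]
shift cm [-0.39 -0.41  0.91] rows 0.3 | jaw yaw -53.3 tool turn -0.02 G [0.3799 0.2834] after turn first [-0.38 -0.42  0.91]
177 ring in tool mm [-0.7 -2.3] world [0.3819 0.2865 0.1242] post-ring [0.001  0.0041]
```

Emit:
{"api": "servo_tool", "payload": {"deltas": [[[-0.25, -0.3, 0.2], 0, 4], [[-0.05, 0.02, 0.7], 0, 4], [[0, 0, 0], 0, 4], [[0, 0, 0], 0, 4]]}}

```text
clock: 39.13
position: [0.3791, 0.2867, 0.0617]
ee_rot: [0.893, -0.448, -0.005, 0.033]
ft_force: [0.0, 0.0, -1.7]
grip_width: 0.574
```

Run:
```python
from rel import *
gog(.3805,.2885,.06,-53); rel(25,-67,-41)
```

```text
t 39.13 p [0.3791 0.2867 0.0617] xaxis [ 0.598 -0.801  0.02 ] z [-0.04  -0.055 -0.998] F [ 0.   0.  -1.7] g 0.574 j [-1.25  0.19  0.55  1.97 -0.09  1.08 -1.59]
shift cm [0.04 0.09 0.17] rows 0.0 | jaw yaw -53.3 tool turn -0.004 G [0.3811 0.2894] after turn first [0.03 0.09 0.17]
175 ring in tool mm [-1.1 -2.9] world [0.3829 0.2921 0.1155] post-ring [ 0.     -0.0015]
```

Emit:
{"api": "servo_tool", "payload": {"deltas": [[[0.03, 0, 0.5], 0, 4], [[-0.02, -0.05, 0.8], 0, 4], [[-0.02, -0.05, 0.8], 0, 4], [[-0.02, -0.05, 0.8], 0, 4], [[0, 0, 0.2], 0, 4], [[0, 0, 0], 0, 4], [[0, 0, 0], 0, 4]]}}

```text
clock: 39.92
position: [0.3785, 0.2853, 0.0267]
ee_rot: [0.893, -0.448, -0.006, 0.034]
ft_force: [0.1, -0.6, -2.2]
grip_width: 0.574
```

Run:
```python
from rel import *
gog(.3805,.2885,.016,-53.3); rel(25,-67,-41)
```

```text
t 39.92 p [0.3785 0.2853 0.0267] xaxis [ 0.598 -0.801  0.021] z [-0.04  -0.056 -0.998] F [ 0.1 -0.6 -2.2] g 0.574 j [-1.24  0.25  0.54  2.   -0.13  1.   -1.56]
shift cm [-0.06 -0.1   1.06] rows 0.3 | jaw yaw -53.3 tool turn 0.0 G [0.3805 0.2881] after turn first [-0.06 -0.1   1.06]
156 ring in tool mm [-1.  -2.5] world [0.3824 0.291  0.0811] post-ring [ 0.0005 -0.0004]
```

Emit:
{"api": "servo_tool", "payload": {"deltas": [[[-0.01, -0.03, 0.4], 0, 4], [[-0.01, -0.03, 0.4], 0, 4], [[0, 0, 0], 0, 4], [[0, 0, 0.1], 0, 4]]}}

```text
clock: 40.45
position: [0.3793, 0.2865, 0.0184]
ee_rot: [0.893, -0.448, -0.005, 0.032]
ft_force: [-5.0, -4.3, 14.1]
grip_width: 0.571
```

Emit:
{"api": "servo_tool", "payload": {"deltas": [[[0, 0, 0.15], 0, 4], [[0, 0, 0.15], 0, 4]]}}

```text
clock: 40.62
position: [0.3792, 0.2865, 0.0182]
ee_rot: [0.893, -0.449, -0.007, 0.032]
ft_force: [-10.2, -8.3, 29.0]
grip_width: 0.573
```

Emit:
{"api": "servo_tool", "payload": {"deltas": [[[0, 0, 0.25], 0, 4], [[0, 0, 0.1], 0, 4]]}}

```text
clock: 40.78
position: [0.3792, 0.2867, 0.0186]
ee_rot: [0.893, -0.449, -0.008, 0.032]
ft_force: [-3.2, -2.9, 5.7]
grip_width: 0.578
```

```bash
cat > flat.py <<'E'
from rel import *
def flat(zt,c,r0,r1,tol=.006,k=4,cam='side'):
    D=np.median([eyes.camera(cam)[1] for _ in range(k)],0); W=cloud(cam,D)
    d=W[...,:2]-c; r=np.hypot(d[...,0],d[...,1]); P=W[(r<r1)&(r>r0)&(abs(W[...,2]-zt)<tol)]
    for _ in range(3):
        A=np.c_[P[:,:2]-c,np.ones(len(P))]; x=np.linalg.lstsq(A,P[:,2],rcond=None)[0]; e=P[:,2]-A@x; P=P[abs(e)<.002]
    print(cam,len(P),'slope',np.round(x[:2],3),'height',round(x[2],4))
def wall(c,rad,z0,z1,k=3):
    W=cloud('side',np.median([eyes.camera('side')[1] for _ in range(k)],0)); r=np.hypot(W[...,0]-c[0],W[...,1]-c[1])
    P=W[(W[...,2]>z0)&(W[...,2]<z1)&(abs(r-rad)<.008)&(W[...,1]>c[1]+.3*rad)]
    print(len(P),'wall centre',np.round(least_squares(lambda q:np.hypot(P[:,0]-q[0],P[:,1]-q[1])-rad,c,loss='soft_l1',f_scale=.001).x,4))
E
python3 -c "
from flat import *
st(); flat(.083,[.3829,.2906],.018,.026)"
```

```text
t 40.78 p [0.3792 0.2867 0.0186] xaxis [ 0.597 -0.802  0.014] z [-0.043 -0.05  -0.998] F [-3.2 -2.9  5.7] g 0.578 j [-1.23  0.26  0.54  2.   -0.15  0.99 -1.55]
side 115 slope [-0.005 -0.017] height 0.0829
```

Emit:
{"api": "servo_tool", "payload": {"deltas": [[[0, 0, 0], 0, 5.2], [[0, 0, 0], 0, 6], [[0, 0, 0], 0, 7], [[0, 0, 0], 0, 7], [[0, 0, -0.6], 0, 7], [[0, 0, -1], 0, 7], [[0, 0, -1.2], 0, 7], [[0, 0, -1.2], 0, 7], [[0, 0, -1.2], 0, 7], [[0, 0, -1.2], 0, 7], [[0, 0, -1.2], 0, 7], [[0, 0, 0], 0, 7]]}}

```text
clock: 41.98
position: [0.3839, 0.2908, 0.1029]
ee_rot: [0.893, -0.45, -0.007, 0.031]
ft_force: [-0.0, 0.2, 0.3]
grip_width: 0.821
```

```bash
python3 -c "
from flat import *
flat(.083,[.3829,.2906],.018,.026); flat(.057,[.3829,.2906],.026,.031); wall([.3829,.2906],.025,.062,.080); wall([.3829,.2906],.032,.040,.054)
gog(.3931,-.3110,.13,-53)"
```

```text
side 209 slope [-0.    -0.009] height 0.0827
side 153 slope [0.001 0.   ] height 0.0569
193 wall centre [0.3837 0.2914]
186 wall centre [0.383  0.2915]
t 42.68 p [0.3826 0.2897 0.1   ] xaxis [ 0.596 -0.803  0.016] z [-0.044 -0.052 -0.998] F [ 0.3 -0.9  0.5] g 0.821 j [-1.26  0.15  0.55  1.92 -0.07  1.16 -1.61]
shift cm [48.99 35.35  0.11] rows 14.5 | jaw yaw -53.4 tool turn -0.007 G [0.3848 0.2923] after turn first [48.73 35.71  0.13]
```

Emit:
{"api": "servo_tool", "payload": {"deltas": [[[2.3, 0.9, -0.1], 0, 7], [[2.3, 0.9, -0.1], 0, 7], [[2.3, 0.9, -0.1], 0, 7], [[2.3, 0.9, -0.1], 0, 7], [[2.3, 0.9, -0.1], 0, 7], [[2.3, 0.9, -0.1], 0, 7], [[2.3, 0.9, -0.1], 0, 7], [[2.3, 0.9, -0.1], 0, 7], [[2.3, 0.9, -0.1], 0, 7], [[2.3, 0.9, -0.1], 0, 7], [[2.3, 0.9, -0.1], 0, 7], [[2.3, 0.9, -0.1], 0, 7]]}}

```text
clock: 43.68
position: [0.4635, -0.0021, 0.1243]
ee_rot: [0.895, -0.445, -0.008, 0.031]
ft_force: [0.8, 0.2, 0.7]
grip_width: 0.821
```

Emit:
{"api": "servo_tool", "payload": {"deltas": [[[1.75, 2, 0], 0, 7], [[1.75, 2, 0], 0, 7], [[1.75, 2, 0], 0, 7], [[1.75, 2, 0], 0, 7], [[1.75, 2, 0], 0, 7], [[1.75, 2, 0], 0, 7], [[1.75, 2, 0], 0, 7], [[1.75, 2, 0], 0, 7], [[1.75, 2, 0], 0, 7], [[1.75, 2, 0], 0, 7], [[0, 0, 0], 0, 7], [[0, 0, 0], 0, 7]]}}

```text
clock: 44.68
position: [0.4064, -0.2805, 0.1422]
ee_rot: [0.894, -0.448, -0.005, 0.03]
ft_force: [0.2, 0.3, -0.9]
grip_width: 0.822
```

```bash
python3 -c "
from flat import *
gog(.3931,-.3110,.06,-53)"
```

```text
t 44.68 p [ 0.4064 -0.2805  0.1422] xaxis [ 0.599 -0.801  0.019] z [-0.035 -0.05  -0.998] F [ 0.2  0.3 -0.9] g 0.822 j [-0.58  0.11  1.12  1.91 -0.04  1.19 -0.37]
shift cm [1.59 2.7  8.42] rows 2.2 | jaw yaw -53.2 tool turn -0.004 G [ 0.4082 -0.278 ] after turn first [1.58 2.71 8.42]
```

Emit:
{"api": "servo_tool", "payload": {"deltas": [[[0.8, 1.3, 0], 0, 7], [[0.8, 1.4, 0], 0, 7], [[0, 0, 1], 0, 7], [[-0.02, 0, 1], 0, 7], [[-0.02, 0, 1], 0, 7], [[-0.02, 0, 1], 0, 7], [[-0.02, 0, 1], 0, 7], [[-0.02, 0, 1], 0, 7], [[-0.02, 0, 1], 0, 7], [[-0.02, 0, 1], 0, 7], [[0, 0, 0], 0, 7], [[0, 0, 0], 0, 7]]}}

```text
clock: 45.68
position: [0.3917, -0.3058, 0.053]
ee_rot: [0.895, -0.444, -0.007, 0.029]
ft_force: [-0.3, 0.1, 1.1]
grip_width: 0.816
```

```bash
python3 -c "
from flat import *
gog(.3931,-.3110,-.01,-53)"
```

```text
t 45.68 p [ 0.3917 -0.3058  0.053 ] xaxis [ 0.605 -0.796  0.013] z [-0.039 -0.046 -0.998] F [-0.3  0.1  1.1] g 0.816 j [-0.39  0.31  1.05  1.99 -0.24  1.01 -0.15]
shift cm [0.48 0.13 6.32] rows 1.5 | jaw yaw -52.8 tool turn 0.004 G [ 0.3936 -0.3035] after turn first [0.48 0.12 6.32]
```

Emit:
{"api": "servo_tool", "payload": {"deltas": [[[0.25, 0.2, 0], 0, 7], [[0.25, 0.2, 0.8], 0, 7], [[0, -0.05, 1], 0, 7], [[0, -0.05, 1], 0, 7], [[0, -0.05, 1], 0, 7], [[0, -0.05, 1], 0, 7], [[0, 0, 0.5], 0, 7], [[0, 0, 0], 0, 7], [[0, 0, 0], 0, 7]]}}

```text
clock: 46.43
position: [0.3913, -0.3148, -0.0053]
ee_rot: [0.895, -0.445, -0.007, 0.029]
ft_force: [-0.7, -0.4, 0.2]
grip_width: 0.82
```

```bash
python3 -c "
from flat import *
gog(.3931,-.3110,-.04,-53)
W=cloud('side',np.median([eyes.camera('side')[1] for _ in range(3)],0)); r=np.hypot(W[...,0]-.395,W[...,1]+.31)
P=W[(W[...,2]>.005)&(W[...,2]<.022)&(r<.035)]; print(len(P),least_squares(lambda q:np.hypot(P[:,0]-q[0],P[:,1]-q[1])-.025,[.395,-.31],loss='soft_l1',f_scale=.001).x)"
```

```text
t 46.43 p [ 0.3913 -0.3148 -0.0053] xaxis [ 0.605 -0.796  0.014] z [-0.038 -0.046 -0.998] F [-0.7 -0.4  0.2] g 0.82 j [-0.27  0.43  0.96  2.02 -0.37  0.9  -0.05]
shift cm [-0.18 -0.28  3.45] rows 0.8 | jaw yaw -52.8 tool turn 0.003 G [ 0.3932 -0.3125] after turn first [-0.18 -0.28  3.45]
89 [ 0.39601864 -0.31075403]
```

Emit:
{"api": "servo_tool", "payload": {"deltas": [[[-0.1, -0.05, 0.5], 0, 7], [[-0.02, -0.06, 0.9], 0, 7], [[-0.02, -0.06, 0.9], 0, 7], [[0, -0.05, 0.7], 0, 7], [[0, 0, 0.3], 0, 7], [[0, 0, 0], 0, 7]]}}

```text
clock: 47.08
position: [0.3928, -0.3136, -0.0405]
ee_rot: [0.896, -0.444, -0.005, 0.029]
ft_force: [-0.1, -0.7, -0.3]
grip_width: 0.821
```

```bash
python3 -c "
from flat import *
gog(.3930,-.3113,-.04,-53)"
```

```text
t 47.08 p [ 0.3928 -0.3136 -0.0405] xaxis [ 0.606 -0.796  0.016] z [-0.035 -0.047 -0.998] F [-0.1 -0.7 -0.3] g 0.821 j [-0.22  0.49  0.89  2.04 -0.43  0.83 -0.01]
shift cm [-0.09  0.13 -0.04] rows 0.0 | jaw yaw -52.7 tool turn 0.005 G [ 0.3945 -0.3113] after turn first [-0.09  0.13 -0.04]
```

Emit:
{"api": "servo_tool", "payload": {"deltas": [[[-0.1, 0.1, -0.2], 0, 7], [[0, 0, 0], 0, 5.5], [[0, 0, 0], 0, 4], [[0, 0, 0], 0, 4], [[0, 0, 0], 0, 4], [[0, 0, 0], 0, 4], [[0, 0, -0.7], 0, 4], [[0, 0, -1], 0, 4], [[0, 0, -1.5], 0, 4], [[0, 0, -1.5], 0, 4], [[0, 0, -1.5], 0, 4], [[0, 0, -1.5], 0, 4]]}}

```text
clock: 48.08
position: [0.3914, -0.3094, 0.043]
ee_rot: [0.895, -0.445, -0.008, 0.029]
ft_force: [1.0, -0.0, -2.2]
grip_width: 0.571
```

Emit:
{"api": "servo_tool", "payload": {"deltas": [[[0, 0, -1.5], 0, 4], [[0, 0, -1.5], 0, 4], [[0, 0, -1.5], 0, 4], [[0, 0, -1.5], 0, 4], [[0, 0, -1.5], 0, 4], [[0, 0, 0], 0, 4], [[0, 0, 0], 0, 4]]}}

```text
clock: 48.67
position: [0.3942, -0.3072, 0.1282]
ee_rot: [0.894, -0.447, -0.005, 0.027]
ft_force: [-0.3, 0.2, -2.4]
grip_width: 0.567
```

```bash
python3 -c "
from flat import *
gog(.46,0,.14,-53)
T,i,q,ok=held('side')
k=ok&(i.max(2)>60)&(np.hypot(T[...,0],T[...,1])<34); P=T[k]; print(len(P),np.round(np.percentile(P[:,2],[1,5,25,50,75,95,99])))
"
```

```text
t 48.67 p [ 0.3942 -0.3072  0.1282] xaxis [ 0.6   -0.8    0.015] z [-0.033 -0.044 -0.998] F [-0.3  0.2 -2.4] g 0.567 j [-0.51  0.17  1.14  1.92 -0.11  1.16 -0.25]
shift cm [-20.52 -23.33  -2.73] rows 7.5 | jaw yaw -53.1 tool turn -0.002 G [ 0.3959 -0.305 ] after turn first [-20.48 -23.37  -2.73]
229 [-78. -69. -67. -62. -51. -43. -41.]
```

Emit:
{"api": "servo_tool", "payload": {"deltas": [[[-1.7, -1.95, -0.1], 0, 4], [[-1.7, -1.95, -0.1], 0, 4], [[-1.7, -1.95, -0.1], 0, 4], [[-1.7, -1.95, -0.1], 0, 4], [[-1.7, -1.95, -0.1], 0, 4], [[-1.7, -1.95, -0.1], 0, 4], [[-1.7, -1.95, -0.1], 0, 4], [[-1.7, -1.95, -0.1], 0, 4], [[-1.7, -1.95, -0.1], 0, 4], [[-1.7, -1.95, -0.1], 0, 4], [[-1.7, -1.95, -0.1], 0, 4], [[-1.7, -1.95, -0.1], 0, 4]]}}

```text
clock: 49.82
position: [0.453, 0.0018, 0.1133]
ee_rot: [0.89, -0.454, -0.012, 0.034]
ft_force: [0.3, -0.4, -2.4]
grip_width: 0.565
```

Emit:
{"api": "servo_tool", "payload": {"deltas": [[[-2.3, -0.9, -0.1], 0, 4], [[-2.3, -0.9, -0.1], 0, 4], [[-2.3, -0.9, -0.1], 0, 4], [[-2.3, -0.9, -0.1], 0, 4], [[-2.3, -0.9, -0.1], 0, 4], [[-2.3, -0.9, -0.1], 0, 4], [[-2.3, -0.9, -0.1], 0, 4], [[-2.3, -0.9, -0.1], 0, 4], [[-2.3, -0.9, -0.1], 0, 4], [[-2.3, -0.9, -0.1], 0, 4], [[0, 0, 0], 0, 4], [[0, 0, 0], 0, 4]]}}

```text
clock: 50.82
position: [0.381, 0.2526, 0.1018]
ee_rot: [0.89, -0.453, -0.015, 0.044]
ft_force: [0.5, -0.7, -1.6]
grip_width: 0.568
```

```bash
python3 -c "
from flat import *
gog(.3805,.2885,.08,-53)
"
```

```text
t 50.82 p [0.381  0.2526 0.1018] xaxis [ 0.589 -0.808  0.014] z [-0.066 -0.066 -0.996] F [ 0.5 -0.7 -1.6] g 0.568 j [-1.27  0.12  0.62  1.95 -0.06  1.19 -1.57]
shift cm [-2.88 -1.8   1.98] rows 0.9 | jaw yaw -53.9 tool turn -0.015 G [0.3843 0.2559] after turn first [-2.86 -1.85  1.98]
```

Emit:
{"api": "servo_tool", "payload": {"deltas": [[[-1, -0.6, 0], 0, 4], [[-1, -0.65, 0], 0, 4], [[-0.9, -0.6, 0], 0, 4], [[0, 0, 0], 0, 4], [[0, -0.08, 1], 0, 4], [[-0.02, -0.08, 1], 0, 4], [[0, 0, 0.5], 0, 4], [[0, 0, 0], 0, 4], [[0, 0, 0], 0, 4]]}}

```text
clock: 51.57
position: [0.378, 0.2861, 0.0689]
ee_rot: [0.889, -0.455, -0.015, 0.047]
ft_force: [0.0, 0.1, -1.6]
grip_width: 0.571
```

```bash
python3 -c "
from flat import *
s,m=st(); gog(.3805,.2885,.06,-53.5); rel(25,-69,-41)
d=np.array([.3829,.2906,0]); print('m',np.round(m,3).tolist())
"
```

```text
t 51.57 p [0.378  0.2861 0.0689] xaxis [ 0.586 -0.81   0.016] z [-0.069 -0.07  -0.995] F [ 0.   0.1 -1.6] g 0.571 j [-1.28  0.21  0.59  1.94 -0.12  1.13 -1.58]
t 51.57 p [0.378  0.2861 0.0689] xaxis [ 0.586 -0.81   0.016] z [-0.069 -0.07  -0.995] F [ 0.   0.1 -1.6] g 0.571 j [-1.28  0.21  0.59  1.94 -0.12  1.13 -1.58]
shift cm [0.02 0.06 0.9 ] rows 0.2 | jaw yaw -54.1 tool turn -0.01 G [0.3815 0.2896] after turn first [0.02 0.06 0.9 ]
197 ring in tool mm [-0.5 -2.2] world [0.3836 0.2923 0.1242] post-ring [-0.0007 -0.0017]
m [[0.586, -0.807, -0.069], [-0.81, -0.582, -0.07], [0.016, 0.097, -0.995]]
```

Emit:
{"api": "servo_tool", "payload": {"deltas": [[[0.1, 0.1, 0.4], 0, 4], [[-0.01, -0.06, 0.6], 0, 4], [[-0.01, -0.05, 0.5], 0, 4], [[0, 0, 0], 0, 4], [[0, 0, 0], 0, 4]]}}

```text
clock: 52.18
position: [0.3782, 0.2855, 0.0539]
ee_rot: [0.89, -0.454, -0.015, 0.045]
ft_force: [-0.4, 0.1, -1.8]
grip_width: 0.573
```

```bash
python3 -c "
from flat import *
gog(.3805,.2885,.05,-53.5); rel(25,-69,-41)
"
```

```text
t 52.18 p [0.3782 0.2855 0.0539] xaxis [ 0.587 -0.81   0.015] z [-0.068 -0.067 -0.995] F [-0.4  0.1 -1.8] g 0.573 j [-1.27  0.23  0.59  1.95 -0.13  1.09 -1.57]
shift cm [-0.04  0.07  0.4 ] rows 0.1 | jaw yaw -54.1 tool turn -0.01 G [0.3816 0.2888] after turn first [-0.04  0.07  0.4 ]
188 ring in tool mm [-0.7 -2.5] world [0.3836 0.2914 0.1088] post-ring [-0.0007 -0.0008]
```

Emit:
{"api": "servo_tool", "payload": {"deltas": [[[0.02, 0.05, 0.4], 0, 4], [[-0.01, -0.05, 0.4], 0, 4], [[0, 0, 0], 0, 4], [[0, 0, 0.1], 0, 4]]}}

```text
clock: 52.72
position: [0.3783, 0.2856, 0.0453]
ee_rot: [0.89, -0.454, -0.015, 0.044]
ft_force: [-3.3, -2.4, 16.1]
grip_width: 0.569
```

```bash
python3 -c "
from flat import *
gog(.3805,.2885,.045,-53.5); rel(25,-69,-41,2); flat(.113,[.3829,.2906],0,.022,.01,3)
"
```

```text
t 52.72 p [0.3783 0.2856 0.0453] xaxis [ 0.587 -0.81   0.014] z [-0.066 -0.065 -0.996] F [-3.3 -2.4 16.1] g 0.569 j [-1.27  0.24  0.59  1.96 -0.14  1.07 -1.56]
shift cm [-0.03  0.11  0.04] rows 0.0 | jaw yaw -54.1 tool turn -0.01 G [0.3816 0.2888] after turn first [-0.03  0.1   0.04]
176 ring in tool mm [-0.9 -2.4] world [0.3835 0.2914 0.1002] post-ring [-0.0006 -0.0008]
side 196 slope [-0.019 -0.01 ] height 0.1115
```

Emit:
{"api": "servo_tool", "payload": {"deltas": [[[0, 0, 0.2], 0, 4], [[0, 0, 0.2], 0, 4]]}}

```text
clock: 53.13
position: [0.3785, 0.2859, 0.0452]
ee_rot: [0.89, -0.454, -0.016, 0.043]
ft_force: [-10.9, -8.6, 37.7]
grip_width: 0.569
```

```bash
python3 -c "
from flat import *
st(); flat(.112,[.3829,.2906],0,.022,.01,3)
"
```

```text
t 53.13 p [0.3785 0.2859 0.0452] xaxis [ 0.586 -0.81   0.011] z [-0.068 -0.063 -0.996] F [-10.9  -8.6  37.7] g 0.569 j [-1.27  0.24  0.59  1.96 -0.15  1.07 -1.56]
side 195 slope [-0.02  -0.008] height 0.1112
```

Cap top is at 0.111 as expected when seated. Release slowly and rise.

Emit:
{"api": "servo_tool", "payload": {"deltas": [[[0, 0, -0.05], 0, 4], [[0, 0, 0], 0, 5], [[0, 0, 0], 0, 5.6], [[0, 0, 0], 0, 6.3], [[0, 0, 0], 0, 7], [[0, 0, -0.6], 0, 7], [[0, 0, -1], 0, 7], [[0, 0, -1.5], 0, 7], [[0, 0, -1.5], 0, 7], [[0, 0, -1.5], 0, 7], [[0, 0, -1.5], 0, 7], [[0, 0, -1.5], 0, 7]]}}

```text
clock: 54.28
position: [0.3843, 0.2904, 0.142]
ee_rot: [0.889, -0.455, -0.016, 0.045]
ft_force: [0.9, -0.2, 0.4]
grip_width: 0.819
```

Emit:
{"api": "servo_tool", "payload": {"deltas": [[[0, 0, -1.5], 0, 7], [[0, 0, -1.5], 0, 7], [[0, 0, -1.5], 0, 7], [[0, 0, 0], 0, 7], [[0, 0, 0], 0, 7]]}}

```text
clock: 54.7
position: [0.3895, 0.2944, 0.1964]
ee_rot: [0.889, -0.456, -0.015, 0.041]
ft_force: [0.6, 0.1, -0.5]
grip_width: 0.823
```

```bash
python3 -c "
from flat import *
st(); c=[.3829,.2906]
flat(.111,c,0,.023); flat(.057,c,.027,.031); wall(c,.025,.088,.107); wall(c,.025,.062,.080); wall(c,.032,.040,.054)
i,_=eyes.camera('side'); j,_=eyes.camera('top')
u,v=map(int,proj('side',[.379,.288,.07])); a=cv2.resize(i[v-50:v+50,u-65:u+65],None,fx=5,fy=5,interpolation=cv2.INTER_CUBIC)
cv2.imwrite('pics/c14.png',a); cv2.imwrite('pics/top_end.png',j)
"
```

```text
t 54.7 p [0.3895 0.2944 0.1964] xaxis [ 0.584 -0.811  0.011] z [-0.064 -0.06  -0.996] F [ 0.6  0.1 -0.5] g 0.823 j [-1.3   0.1   0.61  1.76 -0.05  1.39 -1.63]
side 426 slope [ 0.004 -0.002] height 0.111
side 128 slope [-0.     0.003] height 0.0569
221 wall centre [0.3844 0.2913]
193 wall centre [0.3836 0.2915]
188 wall centre [0.383  0.2914]
```

View pics/c14.png

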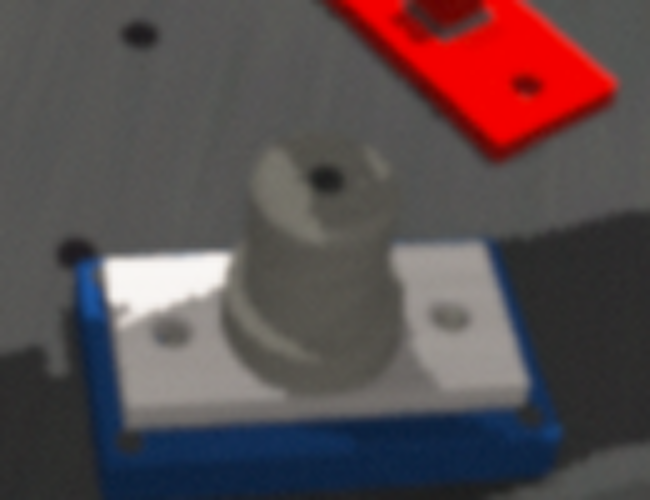

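The picture shows the stack upright. The cap sits dot up at (326,180), the narrow collar is under it, the wide collar is on the plate at (313,330), and the pins are flush at (172,332) and (449,317). The gripper is well clear, so I'm handing in.

```bash
python3 -c "
from h import *
print(order.hand_in())"
```

```text
the job is handed in; nothing more can be done
None
```

The post assembly is built as asked and handed in at about 55 s of robot time. The aluminium plate is flat on the blue block over both pins. On its post are the wide collar, then the narrow collar, then the cap (closed side up), each lowered onto the piece below before I let go.

**Last checks (side camera depth, gripper about 13 cm above the cap):**

| Piece | Measured top | Expected top | Slope |
|---|---|---|---|
| Wide collar | 0.0569 m | 0.057 m | below 0.5 % |
| Narrow collar (measured before the cap went on) | 0.0827 m | 0.083 m | about 1 % |
| Cap | 0.111 m | 0.111 m | below 0.5 % |

- **Plate:** I measured it just after seating; all four corners read about 0.0375 m against an expected 0.037 m, and the pins were flush. The final picture still shows it that way.
- **Alignment:** the two collars and the cap are centred on each other to within about 1.5 mm.

**What disagreed or went wrong:**
- **First grasp too high:** the fingertips turned out to be about 4–5 cm higher than the reported tool position suggests. The first close on the post was therefore at its very top, and I redid it lower without moving the plate.
- **Tool tilt:** the tool tilted by up to about 5° over the moves, and I couldn't remove it fully. I made up for it by pressing each piece down before release. The highest force I saw was about 70 N at the plate, under the 120 N wrist limit.
- **Camera offset:** the side camera placed the post 3–4 mm from where the top camera did. I lined the rings up with the post in the side camera alone.
- **Not measured at the end:** I didn't re-measure the hammer, spray can or magnetic square. The arm kept clear of all three.

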